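# Fetch the steel check weight from behind the desk kit

### The job

The small bench scale is to be checked with the steel weight that sits in the wooden block of the caddy, but the dropper bottle, the stamp and the brass weight stand in its way. First stand all three on the cork mat, then draw the steel weight straight up out of its block and stand it in the middle of the scale's pan, and only then put the three things back upright in the caddy, each on the very spot where it stood. Do not tip anything over, and leave the steel weight standing on the pan.

Things in the scene. Friction and masses are not known exactly. Their poses are not given: they have to be found in the camera images.
- steel_c (a point): centre (half-way up) of the steel weight, a plain polished steel cylinder 22 mm across and 48 mm tall with a narrow neck: a 26 mm shaft below, a neck 15 mm across about 29 mm above its base, then a round head 22 mm across that spans 33 to 48 mm above its base (9 to 24 mm above this point). At the start its lowest 18 mm sit in the bore of the caddy's block, so shaft top, neck and head stand out. Its z axis points up along the cylinder. About 0.12 kg.
- dropper_c (a point): centre (half-way up, 51 mm above the base) of the dropper bottle: brown, round, 33 mm across up to 70 mm above its base, then a narrower black dropper top, 102 mm tall in all. z points up. Starts at the left or the right of the block in the caddy. About 0.07 kg.
- stamp_c (a point): centre (half-way up, 39 mm above the base) of the rubber stamp: a wooden foot 52 x 22 mm, 20 mm high, with a round black handle above it, 30 mm across at its widest, to 78 mm; the handle is gripped 16 to 26 mm above this point, from any side. z points up; the foot is long along its own y axis. Starts at the other side of the block from the dropper bottle, its foot long along the caddy's x axis. About 0.09 kg.
- brass_c (a point): centre (half-way up, 20 mm above the base) of the brass weight: a squat round body 30 mm across with a narrower knob, 40 mm tall; gripped round the body. z points up. Starts in front of the block. About 0.2 kg.
- caddy: the wooden caddy, a fixed shallow tray 150 mm (its x) by 164 mm (its y) with a rim 13 mm high. Origin under its centre on the worktop; its floor is 4 mm above. Grey felt pads, flush with the floor, show the three spots: about 15 mm, +46 mm and 15 mm, -46 mm (at the sides of the block) and -29 mm, 0 (in front of it) in the caddy's x, y. Within a few mm the three things start on these.
- bore (a point): centre of the bottom of the bore in the caddy's wooden block. The block is 40 x 40 mm, its top 26 mm above the worktop; the vertical bore is 24 mm across and 18 mm deep. Axes as the caddy's.
- mat: the cork mat, the side area: fixed, 150 mm (its x) by 210 mm (its y), 4 mm thick. Origin at the centre of its underside on the worktop. Empty at the start.
- pan (a point): centre of the top face of the round steel pan of the small grey bench scale; the pan is 104 mm across and its top is 37 mm above the worktop. The scale is fixed, its housing 150 x 130 mm; axes as the scale's, the black display strip lies towards -x. The pan does not move under load.
There are look-alikes about, which are no part of the job. What is shaped like the part that bears brass_c but blue or turquoise is not meant. Of the things that look like the part that bears dropper_c, the smaller one is meant.

How it is judged:
By the outcome, as a careful person would: the job done as asked, in the order asked, and still so for the second after the job is handed in, with the robot touching nothing.
It also fails if it takes over 141 s, if anything falls off the work surface, if the arm or the gripper's body presses on something with over 40 N, if the wrist force passes 120 N, or if a joint passes its speed limit or range.

### The arm

A 6-joint arm with a two-finger parallel gripper is mounted at the origin on a cart in front of the work surface, level with it; the furniture and walls round the work are solid. World frame = base frame: x ahead of the robot, y to its left, z up, the work surface at z = 0. Lengths are in m, angles in rad, forces in N, time in s.
With the tool pointing down it reaches from about 0.35 to 0.775 m from the base axis. Payload 7.3 kg.
Tool frame: the origin (TCP) lies at the very end of the fingers, on their centre line; the grasp point (between the pads) lies 19 mm behind it; z points along the fingers, y is the line along which they close (so a half turn about z gives the same grasp; the last joint's range is limited). The gripper opens to 92 mm and grips with 3 to 60 N. Pads are 19 mm wide; open, the fingers measure 130 mm over their backs; the gripper's body (75 mm by 190 mm) begins 47 mm behind the grasp point.
Start: joints at [-1.285, 0.342, 1.524, -0, 1.275, -0.146], TCP at [0.22, -0.477, 0.227] pointing down, gripper open.
Joint ranges: [-2.53, 2.53], [-0.77, 2.02], [0.04, 2.7], [-1, 4.14], [0.28, 2.66], [-3.11, 3.11]. Speed limits (rad/s): [2.57, 2.57, 3.14, 3.14, 3.14, 3.14].

### API

Orientations are given as [roll, pitch, yaw] about the fixed x, y, z axes, in that order (R = Rz(yaw) Ry(pitch) Rx(roll)).
In Python, from cell import robot gives the robot as it stands. The module is installed in compiled form; this text tells all that it offers.
- The arm moves only by the tool arm_command, never from a script. Its argument "moves" is a list of rows, each a list of 3 entries, a list of its own where there are three numbers: the shift along the tool's x, y, z in m, then the turn, a rotation vector about the tool's x, y, z in rad, then the finger opening in m, from 0 to 0.0918. In form: [[[dx, dy, dz], [ax, ay, az], claw], ...]. A call has exactly 5 rows; each row is the pose to reach, as a shift and turn from the pose commanded when the call began, along the tool's axes at that moment; what a row does not reach only later rows make up. A row lasts 1/10 s, in which the tool goes at most 50 mm and 8.59 degrees, less where a joint would pass 70% of its speed; a pose out of reach is approached as far as the arm can. A call with a gripper value outside its range is refused whole. The fingers move at their own pace and stop on an object; "squeeze" is the grip in N (left out, the last holds). Time passes only in rows, so rows that repeat a pose let the fingers close, or fill a call up. It gives the time, the measured TCP pose, the force, the opening and the grip force at its end, in the units of the state.
- robot.observe(): the state, without advancing time (a new reading comes with each control period).
- robot.read_camera(name): name is "scene" or "side" or "wrist"; returns the picture (420x560x3 uint8, red, green, blue); there is no depth.
- robot.camera_model(name): a dict with "fx", "fy", "cx", "cy" (pixels), "R" (3x3) and "t" (3): a world point X has camera coordinates R X + t. Camera axes: x right, y down, z forward; pixel columns grow to the right and rows downward; lengths in m; the calibration is good to about 2 mm. The wrist camera is an equidistant fisheye: a pixel r from the principal point sees the ray r / f radians off the axis. A picture is of the moment at which its call begins: read the wrist's pose just before it. camera_model takes no time and is no camera call; for the wrist camera it gives the pose at the moment of the call.
- robot.hand_in(): hands the job in; it is judged then, once.
The state is a dict: "time": time; "qpos": joint angles; "qvel": joint speeds; "joint_efforts": joint torques, N m; "tool_pos": TCP position; "tool_rot": TCP orientation; "contact_force": force on the tool from outside, world axes, zero at the start; "torque": the same for the moment, N m; "opening": finger opening in m; "grip_force": force on a finger pad.
Only numpy, scipy, OpenCV 4.12 (cv2) and the standard library are available. Lean on these libraries where they do the work, as an engineer would, in place of code of your own. Each camera call takes 0.05 s, during which the arm holds its last target. There are 200 camera calls.

## Working session

There is one attempt and no reset: what is moved stays moved. The work goes in short steps, Python scripts to look and compute and a tool call to move; the robot and the scene stay as the last step left them, time stands still between calls to the robot, and variables do not carry over. Pictures are saved under pics/ and viewed, at most 14 in all, crops included, and the job is handed in when it is done.

Besides the shell and the picture viewer there is one more tool, called after "Request:" as name(argument=value, ...), one argument or row to a line, values as JSON. arm_command: Moves the arm, as the interface text tells. Its arguments: {"type":"object","properties":{"moves":{"type":"array"},"squeeze":{"type":"number"}},"required":["moves"]}

```bash
mkdir -p pics; cat > h.py <<'E'
from cell import robot
import numpy as np, cv2
def snap(n,f):
    m=robot.camera_model(n); im=robot.read_camera(n); cv2.imwrite(f,cv2.cvtColor(im,cv2.COLOR_RGB2BGR)); np.savez(f+'.npz',**{k:np.array(v) for k,v in m.items()})
def ray(f,u,v,fish=False):
    m=np.load(f+'.npz'); x=(u-m['cx'])/m['fx']; y=(v-m['cy'])/m['fy']
    if fish:
        r=np.hypot(x,y); d=np.array([np.sin(r)*x/r,np.sin(r)*y/r,np.cos(r)]) if r>0 else np.array([0,0,1.])
    else: d=np.array([x,y,1.])
    return -m['R'].T@m['t'], m['R'].T@d
def atz(f,u,v,z,fish=False):
    c,d=ray(f,u,v,fish); return c+d*(z-c[2])/d[2]
def proj(f,X,fish=False):
    m=np.load(f+'.npz'); p=m['R']@np.array(X)+m['t']
    if fish:
        th=np.arctan2(np.hypot(p[0],p[1]),p[2]); s=th/np.hypot(p[0],p[1]); return m['cx']+m['fx']*p[0]*s, m['cy']+m['fy']*p[1]*s
    return m['cx']+m['fx']*p[0]/p[2], m['cy']+m['fy']*p[1]/p[2]
E
python3 - <<'E'
from h import *
for n in ['scene','side','wrist']: snap(n,f'pics/{n}0.png')
o=robot.observe(); print(o)
a,b=cv2.imread('pics/scene0.png'),cv2.imread('pics/side0.png')
for n in ['scene','side','wrist']:
    m=robot.camera_model(n); print(n,m['fx'],-np.array(m['R']).T@m['t'])
E
```

```text
{'time': 0.15, 'qpos': array([-1.28498543e+00,  3.42567242e-01,  1.52476088e+00, -1.74829926e-05,
        1.27540734e+00, -1.45975674e-01]), 'qvel': array([ 0.00045178, -0.00153961, -0.00062917,  0.00069026,  0.00077584,
       -0.00082945]), 'joint_efforts': array([-6.31206149e-04, -4.31470656e+01, -2.44352746e+01,  7.16937915e-02,
        5.37150598e-02, -7.91618572e-05]), 'tool_pos': array([ 0.21965323, -0.47652009,  0.22621506]), 'tool_rot': array([-3.14045956e+00, -1.49688902e-04,  4.31791588e-01]), 'contact_force': array([-0.02163713,  0.12883297,  0.20860927]), 'torque': array([-0.01140392, -0.01388271, -0.03711166]), 'grip_force': 0.0, 'opening': 0.09207591293975287}
scene 503.3115084696547 [-0.36519745 -0.6888198   0.70086657]
side 441.9145931011558 [0.12577455 0.70616276 0.78332076]
wrist 325.19226210127806 [ 0.28835956 -0.44442896  0.38273987]
```

View pics/scene0.png

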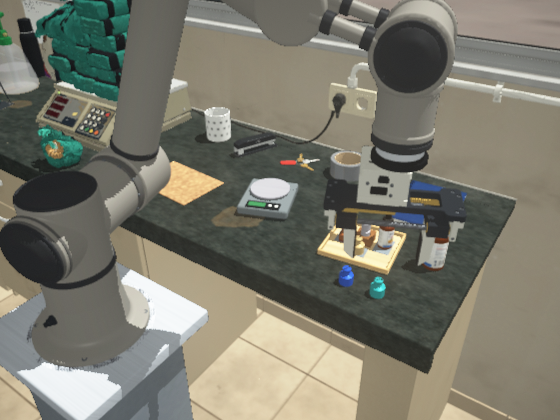

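View pics/side0.png

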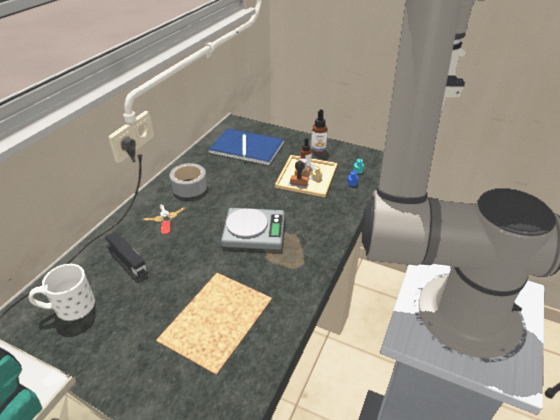

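The scene and side views show the caddy with the small things (scene ~(362,245), side ~(306,175)), the large look-alike dropper outside it (side (319,135)), the blue/turquoise weights (side (353,178), (359,166)), the scale (side (253,228)) and the mat (side (216,320)).

```bash
python3 - <<'E'
import cv2,numpy as np
a=cv2.imread('pics/side0.png'); w=cv2.imread('pics/wrist0.png')
c=cv2.resize(a[130:205,265:365],None,fx=8,fy=8,interpolation=cv2.INTER_CUBIC)
cv2.imwrite('pics/c1.png',c)
E
```

```text
(no output)
```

View pics/c1.png

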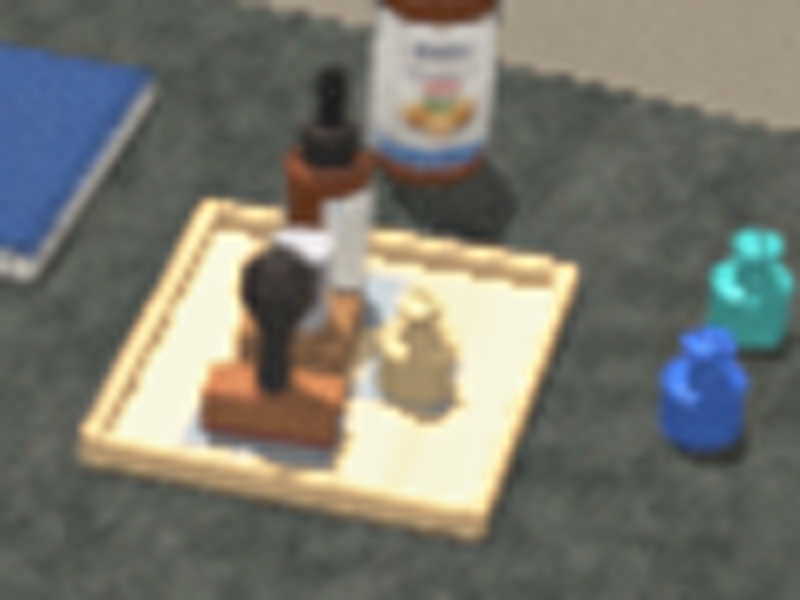

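View pics/wrist0.png

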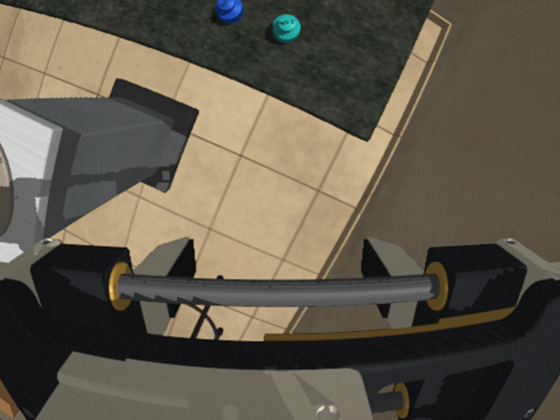

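```bash
python3 - <<'E'
from h import *
np.set_printoptions(precision=4,suppress=True)
S='pics/side0.png'
P=[atz(S,265+u/8,130+v/8,.013)[:2] for u,v in [(207,200),(580,262),(485,517),(80,437)]]
print('caddy',P,np.mean(P,0)); 
for i in range(4): d=P[(i+1)%4]-P[i]; print(np.linalg.norm(d),np.degrees(np.arctan2(d[1],d[0])))
M=[atz(S,u,v,.004)[:2] for u,v in [(222,276),(271,295),(206,365),(161,323)]]
print('mat',M,np.mean(M,0))
for i in range(4): d=M[(i+1)%4]-M[i]; print(np.linalg.norm(d),np.degrees(np.arctan2(d[1],d[0])))
print('pan',atz(S,247,223,.037)); 
for u,v in [(225,223),(269,223),(247,208),(247,238)]: print(atz(S,u,v,.037))
E
```

```text
caddy [array([ 0.5906, -0.3798]), array([ 0.4427, -0.4029]), array([ 0.4196, -0.2371]), array([ 0.5685, -0.2175])] [ 0.5054 -0.3093]
0.14961834113389255 -171.13724631408493
0.16735648888841806 97.93252982702107
0.15013873570346475 7.517958635560781
0.16384200979098537 -82.25497442573352
mat [array([0.5323, 0.142 ]), array([0.4054, 0.1432]), array([0.4439, 0.3497]), array([0.5806, 0.3081])] [0.4906 0.2357]
0.12683323359294654 179.4759978497146
0.21004408317891982 79.44233009028581
0.14288152502481688 -16.89748802972925
0.17301716185582297 -106.23447971501527
pan [ 0.5488 -0.013   0.037 ]
[0.5988 0.011  0.037 ]
[ 0.4987 -0.0369  0.037 ]
[ 0.5769 -0.0649  0.037 ]
[0.5229 0.0351 0.037 ]
```

Request:
arm_command(
  moves=[
    [[0.03,0.004,-0.01],[0,0,-0.13],0.09],
    [[0.06,0.008,-0.02],[0,0,-0.26],0.09],
    [[0.09,0.012,-0.03],[0,0,-0.39],0.09],
    [[0.125,0.016,-0.03],[0,0,-0.52],0.09],
    [[0.155,0.02,-0.03],[0,0,-0.64],0.09],
  ],
)

```text
time: 0.65
tool_pos: [0.3703, -0.4294, 0.2569]
tool_rot: [3.141, 0.0, 1.077]
contact_force: [-0.8, 0.0, 0.5]
opening: 0.0897
grip_force: 0.0
```

Request:
arm_command(
  moves=[
    [[0.03,0.03,0],[0,0,-0.14],0.09],
    [[0.06,0.06,0],[0,0,-0.28],0.09],
    [[0.09,0.09,0],[0,0,-0.42],0.09],
    [[0.11,0.106,0],[0,0,-0.56],0.09],
    [[0.11,0.106,0],[0,0,-0.64],0.09],
  ],
)

```text
time: 1.15
tool_pos: [0.5176, -0.382, 0.2555]
tool_rot: [3.141, -0.001, 1.721]
contact_force: [0.1, -0.4, 0.4]
opening: 0.0902
grip_force: 0.0
```

```bash
python3 - <<'E'
from h import *
for _ in range(3): robot.read_camera('side')
o=robot.observe(); print(o['time'],o['tool_pos'],o['tool_rot'],o['qpos'][5],o['contact_force'])
snap('wrist','pics/w1.png')
cv2.imwrite('pics/w1c.png',cv2.resize(cv2.imread('pics/w1.png')[:300,120:520],None,fx=2,fy=2,interpolation=cv2.INTER_CUBIC))
E
```

```text
1.3 [ 0.51462149 -0.38397116  0.25613416] [-3.14077572e+00 -6.56617221e-04  1.71047212e+00] -0.899825643712079 [ 0.45825697 -0.12863793  0.67335258]
```

View pics/w1c.png

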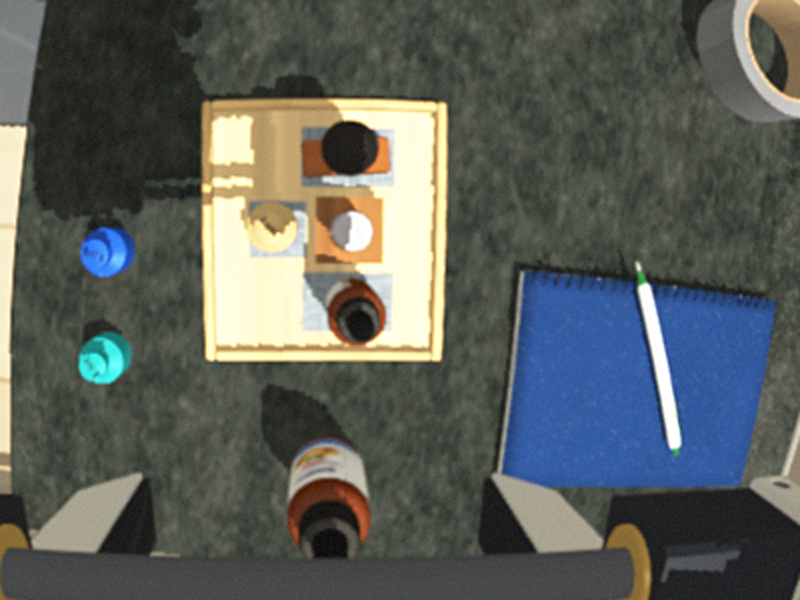

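Top view (crop, 2x): caddy corners (203,101),(446,101),(442,360),(207,360); stamp handle (350,147), steel head (352,231), brass (273,226), dropper cap (359,320); big look-alike bottle (330,540), blue and turquoise ones outside the caddy.

```bash
python3 - <<'E'
from h import *
np.set_printoptions(precision=4,suppress=True)
W='pics/w1.png'
f=lambda u,v,z: atz(W,120+u/2,v/2,z,True)[:2]
P=[f(u,v,.013) for u,v in [(203,101),(446,101),(442,360),(207,360)]]
c=np.mean(P,0); print('caddy',np.array(P),c)
for i in range(4): d=P[(i+1)%4]-P[i]; print(np.linalg.norm(d),np.degrees(np.arctan2(d[1],d[0])))
a=np.radians(8.); R=np.array([[np.cos(a),-np.sin(a)],[np.sin(a),np.cos(a)]])
for n,u,v,z in [('stamp',350,147,.072),('foot1',303,177,.024),('foot2',389,177,.024),('steel',352,231,.052),('brassbody',273,227,.028),('brassknob',273,224,.044),('dropcap',359,321,.104),('dropsh',357,312,.072),('pads',347,157,.004),('padb',277,228,.004),('padd',347,303,.004),('big',330,540,.13)]:
    p=f(u,v,z); print(n,p,R.T@(p-c))
E
```

```text
caddy [[ 0.4235 -0.2438]
 [ 0.57   -0.2229]
 [ 0.5935 -0.3846]
 [ 0.4455 -0.4054]] [ 0.5081 -0.3142]
0.14800073108507877 8.148548090548669
0.16343431770522893 -81.72880311937368
0.14945989901821038 -172.00220077955458
0.16304447542007547 97.75889975951243
stamp [ 0.5141 -0.2687] [0.0123 0.0442]
foot1 [ 0.491 -0.285] [-0.0129  0.0313]
foot2 [ 0.541  -0.2774] [0.0377 0.0318]
steel [ 0.5225 -0.3125] [ 0.0145 -0.0003]
brassbody [ 0.4777 -0.3168] [-0.0305  0.0016]
brassknob [ 0.4785 -0.3147] [-0.0294  0.0036]
dropcap [ 0.5293 -0.354 ] [ 0.0154 -0.0424]
dropsh [ 0.5303 -0.3542] [ 0.0164 -0.0427]
pads [ 0.5155 -0.2674] [0.0138 0.0453]
padb [ 0.4787 -0.3177] [-0.0296  0.0006]
padd [ 0.5287 -0.3587] [ 0.0141 -0.0469]
big [ 0.53   -0.4584] [ 0.0016 -0.1459]
```

Request:
arm_command(
  moves=[
    [[0.007,0.005,0.02],[0,0,0],0.075],
    [[0.014,0.01,0.04],[0,0,0],0.075],
    [[0.021,0.015,0.06],[0,0,0],0.075],
    [[0.0276,0.0194,0.08],[0,0,0],0.075],
    [[0.0276,0.0194,0.1],[0,0,0],0.075],
  ],
  squeeze=15,
)

```text
time: 1.85
tool_pos: [0.5296, -0.3539, 0.1563]
tool_rot: [3.141, -0.0, 1.709]
contact_force: [-0.6, -0.1, -0.2]
opening: 0.0751
grip_force: 0.0
```

Request:
arm_command(
  moves=[
    [[0,0,0.03],[0,0,0],0.075],
    [[0,0,0.06],[0,0,0],0.075],
    [[0,0,0.09],[0,0,0],0.075],
    [[0,0,0.11],[0,0,0],0.075],
    [[0,0,0.11],[0,0,0],0.075],
  ],
)

```text
time: 2.35
tool_pos: [0.5276, -0.3535, 0.0437]
tool_rot: [-3.137, -0.005, 1.709]
contact_force: [-0.4, -0.1, 0.1]
opening: 0.0753
grip_force: 0.0
```

```bash
python3 - <<'E'
from h import *
snap('wrist','pics/w2.png')
o=robot.observe(); print(o['time'],o['tool_pos'],o['tool_rot'],o['opening'],o['contact_force'])
cv2.imwrite('pics/w2c.png',cv2.imread('pics/w2.png'))
E
```

```text
2.4 [ 0.52876661 -0.35424419  0.04585426] [-3.13975982e+00 -1.90163158e-03  1.70936621e+00] 0.07517288404361844 [-0.03455472 -0.4194529   0.56673643]
```

View pics/w2c.png

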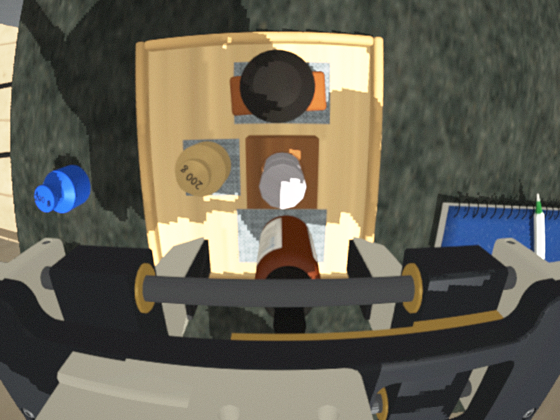

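Bottle stands between the fingers (tip ~(290,320)); close and lift.

Request:
arm_command(
  moves=[
    [[0,0,0],[0,0,0],0.025],
    [[0,0,0],[0,0,0],0.025],
    [[0,0,0],[0,0,0],0.025],
    [[0,0,0],[0,0,0],0.025],
    [[0,0,0],[0,0,0],0.025],
  ],
  squeeze=15,
)

```text
time: 2.9
tool_pos: [0.5301, -0.3543, 0.0472]
tool_rot: [3.141, 0.001, 1.712]
contact_force: [-0.4, -0.2, 0.3]
opening: 0.0395
grip_force: 0.0
```

```bash
python3 - <<'E'
from h import *
robot.read_camera('side')
o=robot.observe(); print(o['time'],o['tool_pos'],o['tool_rot'],o['opening'],o['grip_force'],o['contact_force'])
E
```

```text
2.95 [ 0.53005361 -0.35423957  0.04705094] [3.14126294e+00 4.02556094e-04 1.71178993e+00] 0.03550784456549248 0.11195553350262344 [0.5320929  0.25269575 0.45132161]
```

Request:
arm_command(
  moves=[
    [[0,0,0],[0,0,0],0.025],
    [[0,0,0],[0,0,0],0.025],
    [[0,0,-0.01],[0,0,0],0.025],
    [[0,0,-0.03],[0,0,0],0.025],
    [[0,0,-0.06],[0,0,0],0.025],
  ],
  squeeze=15,
)

```text
time: 3.45
tool_pos: [0.529, -0.3534, 0.1061]
tool_rot: [-3.139, -0.003, 1.712]
contact_force: [0.1, 0.9, -0.7]
opening: 0.0314
grip_force: 14.9
```

Request:
arm_command(
  moves=[
    [[0,0,-0.03],[0,0,0],0.025],
    [[0,0,-0.06],[0,0,0],0.025],
    [[0.01,0,-0.08],[0,0,0],0.025],
    [[0.03,0,-0.09],[0,0,0],0.025],
    [[0.06,0,-0.09],[0,0,0],0.025],
  ],
)

```text
time: 3.95
tool_pos: [0.522, -0.2958, 0.1992]
tool_rot: [3.139, 0.003, 1.71]
contact_force: [0.6, 0.5, -0.6]
opening: 0.0317
grip_force: 14.9
```

Request:
arm_command(
  moves=[
    [[0.04,0.004,0],[0,0,0],0.025],
    [[0.08,0.008,0],[0,0,0],0.025],
    [[0.12,0.012,0],[0,0,0],0.025],
    [[0.16,0.016,0],[0,0,0],0.025],
    [[0.2,0.02,0],[0,0,0],0.025],
  ],
)

```text
time: 4.45
tool_pos: [0.5128, -0.0924, 0.1974]
tool_rot: [3.141, 0.0, 1.712]
contact_force: [0.6, 0.5, -0.3]
opening: 0.032
grip_force: 14.9
```

Request:
arm_command(
  moves=[
    [[0.04,0.004,0],[0,0,0.08],0.025],
    [[0.08,0.008,0],[0,0,0.16],0.025],
    [[0.12,0.012,0],[0,0,0.24],0.025],
    [[0.15,0.016,0],[0,0,0.32],0.025],
    [[0.17,0.016,0],[0,0,0.37],0.025],
  ],
)

```text
time: 4.95
tool_pos: [0.5049, 0.0788, 0.1974]
tool_rot: [3.141, -0.0, 1.341]
contact_force: [-0.6, -0.2, -1.4]
opening: 0.0317
grip_force: 14.9
```

```bash
python3 - <<'E'
from h import *
for _ in range(2): robot.read_camera('side')
o=robot.observe(); print(o['time'],o['tool_pos'],o['tool_rot'],o['opening'],o['grip_force'],o['contact_force'])
snap('wrist','pics/w3.png')
E
```

```text
5.05 [0.50457873 0.07889282 0.19727454] [ 3.14150195e+00 -5.11826285e-04  1.34425672e+00] 0.03187248480626863 14.945031717033999 [ 0.73141649  0.04765491 -1.1240938 ]
```

View pics/w3.png

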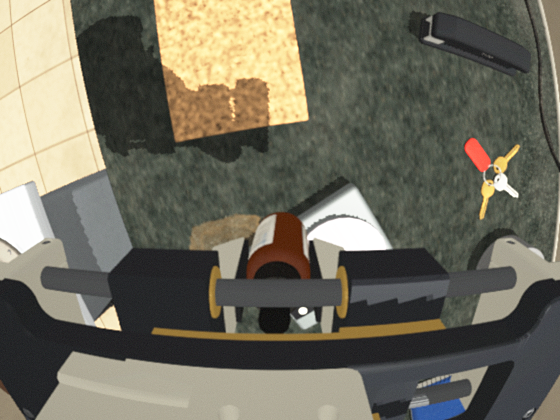

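The bottle is held upright; the mat's near corners are at (175,143) and (309,121), its edges running up to (155,0) and (293,0).

```bash
python3 - <<'E'
from h import *
np.set_printoptions(precision=4,suppress=True)
W='pics/w3.png'
A,B,C,D=[atz(W,u,v,.004,True)[:2] for u,v in [(175,143),(309,121),(155,0),(293,0)]]
print(A,B,C,D,np.linalg.norm(B-A))
for d in (B-A,C-A,D-B): print(np.degrees(np.arctan2(d[1],d[0])))
a=np.arctan2(*(B-A)[::-1]); x=np.array([np.cos(a),np.sin(a)]); y=np.array([-x[1],x[0]])
c=(A+B)/2+y*.105; print('yaw',a,'c',c)
for s in (-.068,.01,.072): print(c+s*y)
E
```

```text
[0.4005 0.1458] [0.5493 0.1337] [0.4157 0.3145] [0.5631 0.2687] 0.14930492929195516
-4.635314297504877
84.87487177811518
84.19750840993909
yaw -0.08090149635622808 c [0.4834 0.2444]
[0.4779 0.1766]
[0.4842 0.2544]
[0.4892 0.3162]
```

Request:
arm_command(
  moves=[
    [[0.03,-0.009,0],[0,0,-0.03],0.025],
    [[0.07,-0.021,0],[0,0,-0.06],0.025],
    [[0.11,-0.033,0],[0,0,-0.1],0.025],
    [[0.15,-0.045,0],[0,0,-0.136],0.025],
    [[0.18,-0.0545,0],[0,0,-0.136],0.025],
  ],
)

```text
time: 5.6
tool_pos: [0.4932, 0.2653, 0.197]
tool_rot: [3.141, -0.0, 1.479]
contact_force: [0.0, -0.9, -0.0]
opening: 0.032
grip_force: 14.9
```

Request:
arm_command(
  moves=[
    [[0.02,-0.003,0],[0,0,0],0.025],
    [[0.035,-0.005,0.01],[0,0,0],0.025],
    [[0.044,-0.0065,0.03],[0,0,0],0.025],
    [[0.047,-0.0073,0.06],[0,0,0],0.025],
    [[0.047,-0.0073,0.09],[0,0,0],0.025],
  ],
)

```text
time: 6.1
tool_pos: [0.4904, 0.3111, 0.1054]
tool_rot: [3.141, 0.0, 1.478]
contact_force: [-0.3, 0.2, -0.5]
opening: 0.0318
grip_force: 14.9
```

Request:
arm_command(
  moves=[
    [[0,0,0.02],[0,0,0],0.025],
    [[0,0,0.04],[0,0,0],0.025],
    [[0,0,0.05],[0,0,0],0.025],
    [[0,0,0.056],[0,0,0],0.025],
    [[0,0,0.057],[0,0,0],0.025],
  ],
)

```text
time: 6.6
tool_pos: [0.4902, 0.3112, 0.0493]
tool_rot: [-3.141, 0.0, 1.477]
contact_force: [0.5, -0.3, -1.1]
opening: 0.0318
grip_force: 14.9
```

```bash
python3 - <<'E'
from h import *
robot.read_camera('side')
o=robot.observe(); print(o['time'],o['tool_pos'],o['tool_rot'],o['opening'],o['grip_force'],o['contact_force'])
E
```

```text
6.65 [0.49038379 0.31148163 0.04980704] [3.14129928e+00 5.31536604e-07 1.47746544e+00] 0.03213375116663524 14.944079184897419 [-0.20701791 -0.5800871   0.28660974]
```

Request:
arm_command(
  moves=[
    [[0,0,0.001],[0,0,0],0.025],
    [[0,0,0.0025],[0,0,0],0.025],
    [[0,0,0.0025],[0,0,0],0.025],
    [[0,0,0.0025],[0,0,0],0.036],
    [[0,0,0.0025],[0,0,0],0.07],
  ],
)

```text
time: 7.15
tool_pos: [0.4902, 0.3119, 0.0475]
tool_rot: [3.141, -0.0, 1.478]
contact_force: [-0.2, 0.0, 0.1]
opening: 0.04
grip_force: 0.0
```

Request:
arm_command(
  moves=[
    [[0,0,0],[0,0,0],0.07],
    [[0,0,0],[0,0,0],0.07],
    [[0,0,-0.02],[0,0,0],0.07],
    [[0,0,-0.06],[0,0,0],0.07],
    [[0,0,-0.11],[0,0,0],0.07],
  ],
)

```text
time: 7.65
tool_pos: [0.4888, 0.3111, 0.1566]
tool_rot: [-3.138, 0.002, 1.478]
contact_force: [0.5, 0.6, 0.8]
opening: 0.0698
grip_force: 0.0
```

```bash
python3 - <<'E'
from h import *
snap('wrist','pics/w4.png'); snap('side','pics/s4.png')
o=robot.observe(); print(o['time'],o['tool_pos'],o['tool_rot'],o['opening'],o['grip_force'],o['contact_force'])
cv2.imwrite('pics/m4.png',np.hstack([cv2.resize(cv2.imread('pics/w4.png'),(400,300)),cv2.resize(cv2.imread('pics/s4.png')[200:410,100:380],(400,300))]))
E
```

```text
7.75 [0.49344172 0.3134446  0.16426481] [ 3.1302271  -0.00658999  1.47796005] 0.06970447999559766 0.0 [ 0.76501064  0.7531374  -0.42324372]
```

View pics/m4.png

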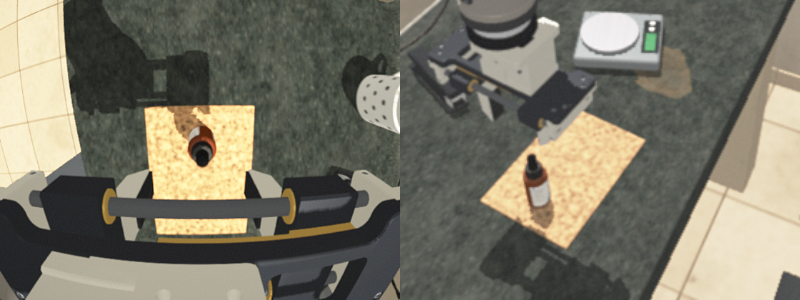

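```bash
python3 - <<'E'
from h import *
W='pics/w4.png'
print(atz(W,283,219,.106,True), atz(W,282,192,.070,True),proj(W,[.490,.3115,.106],True),proj('pics/s4.png',[.490,.3115,.106]),proj('pics/s4.png',[.490,.3115,.004]))
for u,v in [(205,150),(356,150)]: print(atz(W,u,v,.004,True))
o=robot.observe(); print(o['tool_pos'],o['time'])
E
```

```text
[0.49062599 0.31448821 0.106     ] [0.49101522 0.32378751 0.07      ] (np.float64(282.4739224364926), np.float64(223.20938833072154)) (np.float64(190.5753036575829), np.float64(309.18880946221145)) (np.float64(196.7823781172885), np.float64(340.45880181571647))
[0.41932754 0.35548343 0.004     ]
[0.56530812 0.34191034 0.004     ]
[0.49344172 0.3134446  0.16426481] 7.75
```

Request:
arm_command(
  moves=[
    [[-0.02,0.003,-0.01],[0,0,0],0.07],
    [[-0.05,0.007,-0.02],[0,0,0],0.07],
    [[-0.09,0.012,-0.02],[0,0,0],0.07],
    [[-0.13,0.0175,-0.02],[0,0,0],0.07],
    [[-0.17,0.023,-0.02],[0,0,0],0.07],
  ],
)

```text
time: 8.25
tool_pos: [0.4969, 0.139, 0.1771]
tool_rot: [3.141, 0.0, 1.478]
contact_force: [-1.0, -1.1, 0.9]
opening: 0.0701
grip_force: 0.0
```

Request:
arm_command(
  moves=[
    [[-0.042,0.0056,0],[0,0,0],0.07],
    [[-0.084,0.0113,0],[0,0,0],0.07],
    [[-0.126,0.017,0],[0,0,0],0.07],
    [[-0.168,0.0226,0],[0,0,0],0.07],
    [[-0.21,0.0283,0],[0,0,0],0.07],
  ],
)

```text
time: 8.75
tool_pos: [0.5056, -0.0731, 0.1771]
tool_rot: [3.141, 0.0, 1.478]
contact_force: [1.3, 0.3, 0.5]
opening: 0.0698
grip_force: 0.0
```

Request:
arm_command(
  moves=[
    [[-0.042,0.0056,0],[0,0,-0.05],0.07],
    [[-0.084,0.0113,0],[0,0,-0.1],0.07],
    [[-0.126,0.017,0],[0,0,-0.15],0.07],
    [[-0.168,0.0226,0],[0,0,-0.2],0.07],
    [[-0.196,0.0263,0],[0,0,-0.233],0.07],
  ],
)

```text
time: 9.25
tool_pos: [0.5135, -0.2718, 0.1768]
tool_rot: [3.142, 0.001, 1.711]
contact_force: [0.3, 0.4, -0.8]
opening: 0.0702
grip_force: 0.0
```

```bash
python3 - <<'E'
from h import *
for _ in range(3): robot.read_camera('side')
o=robot.observe(); print(o['time'],o['tool_pos'],o['tool_rot'],o['opening'],o['contact_force'])
t=o['tool_pos'];y=o['tool_rot'][2]
d=np.array([.5143,-.2693])-t[:2]; print(d@[np.cos(y),np.sin(y)],d@[np.sin(y),-np.cos(y)],t[2]-.045)
E
```

```text
9.4 [ 0.51335927 -0.2704672   0.17650417] [-3.14120767e+00 -3.91058953e-04  1.70769397e+00] 0.07041747887867737 [ 0.52439871 -0.15841069 -0.57303646]
0.0010278998942216228 0.0010912133548103276 0.13150417482110166
```

Request:
arm_command(
  moves=[
    [[0.001,0.001,0.02],[0,0,0],0.07],
    [[0.001,0.001,0.05],[0,0,0],0.07],
    [[0.001,0.001,0.08],[0,0,0],0.07],
    [[0.001,0.001,0.105],[0,0,0],0.07],
    [[0.001,0.001,0.12],[0,0,0],0.07],
  ],
)

```text
time: 9.9
tool_pos: [0.5138, -0.2655, 0.0551]
tool_rot: [-3.139, -0.003, 1.712]
contact_force: [-0.1, -0.1, 0.6]
opening: 0.0702
grip_force: 0.0
```

Request:
arm_command(
  moves=[
    [[0,0,0.008],[0,0,0],0.07],
    [[0,0,0.011],[0,0,0],0.07],
    [[0,0,0.011],[0,0,0],0.05],
    [[0,0,0.011],[0,0,0],0.04],
    [[0,0,0.011],[0,0,0],0.02],
  ],
  squeeze=15,
)

```text
time: 10.4
tool_pos: [0.5151, -0.2681, 0.0472]
tool_rot: [3.14, 0.001, 1.711]
contact_force: [-0.1, -0.4, 1.0]
opening: 0.0505
grip_force: 0.0
```

Request:
arm_command(
  moves=[
    [[0,0,0],[0,0,0],0.02],
    [[0,0,0],[0,0,0],0.02],
    [[0,0,0],[0,0,0],0.02],
    [[0,0,0],[0,0,0],0.02],
    [[0,0,0],[0,0,0],0.02],
  ],
)

```text
time: 10.9
tool_pos: [0.5148, -0.268, 0.0464]
tool_rot: [3.141, 0.0, 1.711]
contact_force: [-0.1, 0.5, 1.3]
opening: 0.0289
grip_force: 15.0
```

```bash
python3 - <<'E'
from h import *
snap('wrist','pics/w5.png')
o=robot.observe(); print(o['time'],o['tool_pos'],o['tool_rot'],o['opening'],o['grip_force'],o['contact_force'])
cv2.imwrite('pics/w5c.png',cv2.imread('pics/w5.png')[120:400])
E
```

```text
10.95 [ 0.51485679 -0.26799261  0.04640943] [3.14114202e+00 4.25439487e-04 1.71076751e+00] 0.028800899888189235 15.000037676873035 [ 0.82367933 -0.81810385  1.81684763]
```

Request:
arm_command(
  moves=[
    [[0,0,-0.005],[0,0,0],0.02],
    [[0,0,-0.02],[0,0,0],0.02],
    [[0,0,-0.05],[0,0,0],0.02],
    [[0.01,0,-0.09],[0,0,0],0.02],
    [[0.03,0.002,-0.12],[0,0,0],0.02],
  ],
  squeeze=20,
)

```text
time: 11.45
tool_pos: [0.5124, -0.2388, 0.1683]
tool_rot: [3.141, 0.001, 1.709]
contact_force: [0.7, 0.0, -1.0]
opening: 0.0288
grip_force: 20.0
```

Request:
arm_command(
  moves=[
    [[0.03,0.003,-0.02],[0,0,0],0.02],
    [[0.07,0.006,-0.02],[0,0,0],0.02],
    [[0.11,0.009,-0.02],[0,0,0],0.02],
    [[0.15,0.012,-0.02],[0,0,0],0.02],
    [[0.19,0.015,-0.02],[0,0,0],0.02],
  ],
)

```text
time: 11.95
tool_pos: [0.5001, -0.0461, 0.1864]
tool_rot: [-3.141, 0.0, 1.71]
contact_force: [0.7, 0.3, -1.8]
opening: 0.029
grip_force: 20.0
```

Request:
arm_command(
  moves=[
    [[0.04,0.003,0],[0,0,0.05],0.02],
    [[0.08,0.006,0],[0,0,0.1],0.02],
    [[0.12,0.009,0],[0,0,0.15],0.02],
    [[0.16,0.012,0],[0,0,0.2],0.02],
    [[0.19,0.015,0],[0,0,0.233],0.02],
  ],
)

```text
time: 12.45
tool_pos: [0.4883, 0.1447, 0.1863]
tool_rot: [-3.141, -0.0, 1.477]
contact_force: [0.2, -0.2, -1.0]
opening: 0.0286
grip_force: 20.0
```

```bash
cat >> h.py <<'E'
def to(x,y,z,yaw):
    o=robot.observe();t=o['tool_pos'];a=o['tool_rot'][2];d=np.array([x,y])-t[:2]
    print('t',o['time'],t.round(4),o['tool_rot'].round(3),'op',round(o['opening'],4),'grip',round(o['grip_force'],1),o['contact_force'].round(1))
    print('dx %.4f dy %.4f dz %.4f az %.3f'%(d@[np.cos(a),np.sin(a)],d@[np.sin(a),-np.cos(a)],t[2]-z,a-yaw))
E
python3 - <<'E'
from h import *
for _ in range(2): robot.read_camera('side')
to(.484,.248,.0464,1.478)
E
```

```text
t 12.55 [0.4883 0.1457 0.1863] [-3.141e+00 -1.000e-03  1.481e+00] op 0.0289 grip 20.0 [-0.3  0.2 -0.7]
dx 0.1015 dy -0.0134 dz 0.1399 az 0.003
```

Request:
arm_command(
  moves=[
    [[0.03,-0.004,0],[0,0,0],0.02],
    [[0.065,-0.008,0.01],[0,0,0],0.02],
    [[0.09,-0.012,0.03],[0,0,0],0.02],
    [[0.1015,-0.0134,0.06],[0,0,0],0.02],
    [[0.1015,-0.0134,0.09],[0,0,0],0.02],
  ],
)

```text
time: 13.05
tool_pos: [0.4853, 0.2457, 0.0955]
tool_rot: [3.141, -0.0, 1.48]
contact_force: [0.4, 0.3, -1.2]
opening: 0.029
grip_force: 20.0
```

Request:
arm_command(
  moves=[
    [[0,0,0.02],[0,0,0],0.02],
    [[0,0,0.035],[0,0,0],0.02],
    [[0,0,0.044],[0,0,0],0.02],
    [[0,0,0.048],[0,0,0],0.02],
    [[0,0,0.0495],[0,0,0],0.02],
  ],
)

```text
time: 13.55
tool_pos: [0.4855, 0.2445, 0.0468]
tool_rot: [3.141, 0.0, 1.478]
contact_force: [-0.1, -0.4, -1.0]
opening: 0.029
grip_force: 20.0
```

```bash
python3 - <<'E'
from h import *
robot.read_camera('side')
to(.484,.248,.0464,1.478)
E
```

```text
t 13.6 [0.4855 0.2447 0.0469] [ 3.141 -0.     1.478] op 0.0287 grip 20.0 [ 0.2 -0.5 -0.6]
dx 0.0032 dy -0.0018 dz 0.0005 az -0.000
```

Request:
arm_command(
  moves=[
    [[0,0,0.001],[0,0,0],0.02],
    [[0,0,0.001],[0,0,0],0.02],
    [[0,0,0.001],[0,0,0],0.034],
    [[0,0,0.001],[0,0,0],0.06],
    [[0,0,0.001],[0,0,0],0.06],
  ],
)

```text
time: 14.1
tool_pos: [0.4852, 0.2449, 0.0459]
tool_rot: [3.141, -0.0, 1.478]
contact_force: [0.5, -0.8, 0.5]
opening: 0.0454
grip_force: 0.0
```

Request:
arm_command(
  moves=[
    [[0,0,0],[0,0,0],0.06],
    [[0,0,-0.01],[0,0,0],0.06],
    [[0,0,-0.04],[0,0,0],0.06],
    [[0,0,-0.08],[0,0,0],0.06],
    [[0,0,-0.12],[0,0,0],0.06],
  ],
)

```text
time: 14.6
tool_pos: [0.4848, 0.2448, 0.1675]
tool_rot: [-3.141, 0.0, 1.478]
contact_force: [0.5, 0.3, 0.3]
opening: 0.0601
grip_force: 0.0
```

Request:
arm_command(
  moves=[
    [[-0.03,0,-0.01],[0,0,0],0.06],
    [[-0.07,0,-0.02],[0,0,0],0.06],
    [[-0.11,0,-0.02],[0,0,0],0.06],
    [[-0.15,0,-0.02],[0,0,0],0.06],
    [[-0.19,0,-0.02],[0,0,0],0.06],
  ],
)

```text
time: 15.1
tool_pos: [0.4672, 0.0544, 0.1867]
tool_rot: [3.14, 0.0, 1.478]
contact_force: [0.1, -0.8, 0.1]
opening: 0.0602
grip_force: 0.0
```

```bash
python3 - <<'E'
from h import *
snap('side','pics/s6.png');snap('wrist','pics/w6.png')
to(.478,-.316,.15,.14)
cv2.imwrite('pics/m6.png',np.hstack([cv2.resize(cv2.imread('pics/w6.png'),(400,300)),cv2.resize(cv2.imread('pics/s6.png')[200:410,100:380],(400,300))]))
E
```

```text
t 15.2 [0.4673 0.052  0.1866] [3.141e+00 1.000e-03 1.473e+00] op 0.0594 grip 0.0 [-0.1 -0.1 -0.3]
dx -0.3652 dy 0.0465 dz 0.0366 az 1.333
```

View pics/m6.png

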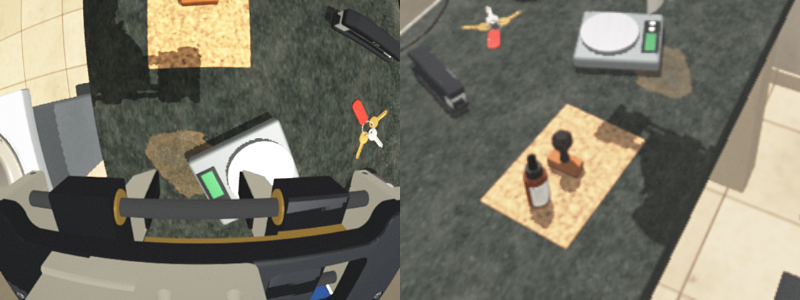

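Both bottle (535,185) and stamp (565,155) stand on the mat. On to the brass weight.

Request:
arm_command(
  moves=[
    [[-0.02,0.003,0],[0,0,0],0.06],
    [[-0.05,0.007,0],[0,0,0],0.06],
    [[-0.09,0.012,0],[0,0,0],0.06],
    [[-0.13,0.017,0],[0,0,0],0.06],
    [[-0.17,0.022,0],[0,0,0],0.06],
  ],
)

```text
time: 15.7
tool_pos: [0.4739, -0.1164, 0.1865]
tool_rot: [3.141, 0.0, 1.479]
contact_force: [1.4, 0.8, -0.7]
opening: 0.06
grip_force: 0.0
```

Request:
arm_command(
  moves=[
    [[-0.04,0.005,0],[0,0,0.13],0.06],
    [[-0.08,0.01,0],[0,0,0.26],0.06],
    [[-0.12,0.015,0],[0,0,0.39],0.06],
    [[-0.16,0.02,0],[0,0,0.53],0.06],
    [[-0.195,0.0245,0],[0,0,0.67],0.06],
  ],
)

```text
time: 16.2
tool_pos: [0.4803, -0.3135, 0.1863]
tool_rot: [3.141, -0.0, 0.802]
contact_force: [-0.0, 0.9, 0.8]
opening: 0.0598
grip_force: 0.0
```

Request:
arm_command(
  moves=[
    [[0,0,0],[0,0,0.13],0.06],
    [[0,0,0],[0,0,0.26],0.06],
    [[0,0,0],[0,0,0.39],0.06],
    [[0,0,0],[0,0,0.53],0.06],
    [[0,0,0],[0,0,0.663],0.06],
  ],
)

```text
time: 16.7
tool_pos: [0.4805, -0.3114, 0.1863]
tool_rot: [3.141, -0.0, 0.14]
contact_force: [0.4, 0.4, 0.4]
opening: 0.06
grip_force: 0.0
```

```bash
python3 - <<'E'
from h import *
for _ in range(2): robot.read_camera('side')
snap('wrist','pics/w7.png')
to(.478,-.316,.006,.14)
E
```

```text
t 16.85 [ 0.4804 -0.3116  0.1862] [ 3.141 -0.     0.148] op 0.0596 grip 0.0 [-0.8  0.4 -0.4]
dx -0.0030 dy 0.0040 dz 0.1802 az 0.008
```

View pics/w7.png

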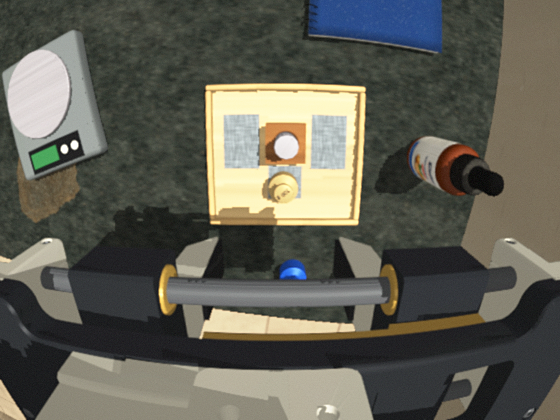

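```bash
python3 - <<'E'
from h import *
W='pics/w7.png'
for n,u,v,z in [('brassbody',285,188,.026),('knob',285,186,.044),('steel',287,146,.056),('pan',38.5,94,.037),('c1',207,86,.013),('c2',366,87,.013),('c3',359,223,.013),('c4',213,225,.013)]: print(n,atz(W,u,v,z,True).round(4))
to(.478,-.316,.006,.14)
E
```

```text
brassbody [ 0.4777 -0.3185  0.026 ]
knob [ 0.484  -0.3171  0.044 ]
steel [ 0.5232 -0.3128  0.056 ]
pan [ 0.5526 -0.028   0.037 ]
c1 [ 0.5692 -0.2257  0.013 ]
c2 [ 0.5922 -0.3855  0.013 ]
c3 [ 0.4472 -0.406   0.013 ]
c4 [ 0.4221 -0.2473  0.013 ]
t 16.85 [ 0.4804 -0.3116  0.1862] [ 3.141 -0.     0.148] op 0.0596 grip 0.0 [-0.8  0.4 -0.4]
dx -0.0030 dy 0.0040 dz 0.1802 az 0.008
```

Request:
arm_command(
  moves=[
    [[-0.001,0.003,0.02],[0,0,0.003],0.06],
    [[-0.002,0.005,0.05],[0,0,0.003],0.06],
    [[-0.002,0.005,0.08],[0,0,0.003],0.06],
    [[-0.002,0.005,0.105],[0,0,0.003],0.06],
    [[-0.002,0.005,0.12],[0,0,0.003],0.06],
  ],
)

```text
time: 17.35
tool_pos: [0.4782, -0.3163, 0.0639]
tool_rot: [-3.14, 0.002, 0.146]
contact_force: [0.8, 0.8, 0.5]
opening: 0.0602
grip_force: 0.0
```

Request:
arm_command(
  moves=[
    [[0,0,0.02],[0,0,0],0.06],
    [[0,0,0.035],[0,0,0],0.06],
    [[0,0,0.05],[0,0,0],0.06],
    [[0,0,0.057],[0,0,0],0.06],
    [[0,0,0.058],[0,0,0],0.06],
  ],
)

```text
time: 17.85
tool_pos: [0.4785, -0.3168, 0.0071]
tool_rot: [-3.14, 0.001, 0.144]
contact_force: [-0.5, 0.3, 0.0]
opening: 0.0598
grip_force: 0.0
```

```bash
python3 - <<'E'
from h import *
snap('wrist','pics/w8.png')
to(.479,-.317,.007,.14)
E
```

```text
t 17.9 [ 0.4788 -0.3171  0.0076] [-3.141  0.     0.143] op 0.0597 grip 0.0 [ 0.1 -0.5  0.4]
dx 0.0002 dy -0.0001 dz 0.0006 az 0.003
```

Request:
arm_command(
  moves=[
    [[0,0,0],[0,0,0],0.045],
    [[0,0,0],[0,0,0],0.035],
    [[0,0,0],[0,0,0],0.02],
    [[0,0,0],[0,0,0],0.02],
    [[0,0,0],[0,0,0],0.02],
  ],
  squeeze=20,
)

```text
time: 18.4
tool_pos: [0.4788, -0.3173, 0.0081]
tool_rot: [3.141, -0.0, 0.142]
contact_force: [-0.7, 0.2, 2.5]
opening: 0.029
grip_force: 20.0
```

Request:
arm_command(
  moves=[
    [[0,0,0],[0,0,0],0.02],
    [[0,0,0],[0,0,0],0.02],
    [[0,0,0],[0,0,0],0.02],
    [[0,0,-0.005],[0,0,0],0.02],
    [[0,0,-0.015],[0,0,0],0.02],
  ],
  squeeze=25,
)

```text
time: 18.9
tool_pos: [0.4779, -0.3167, 0.022]
tool_rot: [-3.14, 0.002, 0.142]
contact_force: [-0.1, -0.5, -2.1]
opening: 0.0287
grip_force: 25.0
```

```bash
python3 - <<'E'
from h import *
robot.read_camera('side')
snap('wrist','pics/w9.png')
to(.479,-.317,.007,.14)
E
```

```text
t 19.0 [ 0.4793 -0.3178  0.024 ] [ 3.14e+00 -1.00e-03  1.42e-01] op 0.0291 grip 25.0 [-0.1 -1.3 -1.7]
dx -0.0002 dy -0.0008 dz 0.0170 az 0.002
```

View pics/w9.png

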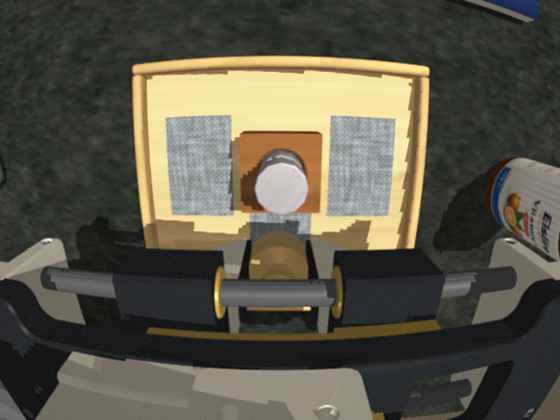

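Brass weight held and clear. Carry to the mat.

Request:
arm_command(
  moves=[
    [[0,0,-0.02],[0,0,0],0.02],
    [[0,0,-0.05],[0,0,0],0.02],
    [[0,0,-0.08],[0,0,0],0.02],
    [[0,-0.01,-0.11],[0,0,0],0.02],
    [[0.002,-0.03,-0.13],[0,0,0],0.02],
  ],
)

```text
time: 19.5
tool_pos: [0.4768, -0.2885, 0.1549]
tool_rot: [3.139, -0.002, 0.14]
contact_force: [0.6, 0.2, -2.8]
opening: 0.0291
grip_force: 25.0
```

Request:
arm_command(
  moves=[
    [[0.004,-0.03,0],[0,0,0],0.02],
    [[0.01,-0.07,0],[0,0,0],0.02],
    [[0.015,-0.105,0],[0,0,0],0.02],
    [[0.02,-0.14,0],[0,0,0],0.02],
    [[0.025,-0.175,0],[0,0,0],0.02],
  ],
)

```text
time: 20.0
tool_pos: [0.4762, -0.1091, 0.1528]
tool_rot: [3.141, -0.0, 0.142]
contact_force: [-0.3, 0.5, -2.1]
opening: 0.0287
grip_force: 25.0
```

Request:
arm_command(
  moves=[
    [[0.005,-0.035,0],[0,0,-0.13],0.02],
    [[0.01,-0.07,0],[0,0,-0.26],0.02],
    [[0.015,-0.105,0],[0,0,-0.4],0.02],
    [[0.02,-0.14,0],[0,0,-0.53],0.02],
    [[0.025,-0.17,0],[0,0,-0.67],0.02],
  ],
)

```text
time: 20.5
tool_pos: [0.4768, 0.063, 0.1528]
tool_rot: [3.142, -0.0, 0.818]
contact_force: [1.0, 0.5, -1.6]
opening: 0.029
grip_force: 25.0
```

Request:
arm_command(
  moves=[
    [[0.02,-0.02,0],[0,0,-0.13],0.02],
    [[0.04,-0.04,0],[0,0,-0.26],0.02],
    [[0.06,-0.06,0],[0,0,-0.4],0.02],
    [[0.075,-0.07,0],[0,0,-0.53],0.02],
    [[0.08,-0.075,0],[0,0,-0.666],0.02],
  ],
)

```text
time: 21.0
tool_pos: [0.4778, 0.1727, 0.1527]
tool_rot: [3.141, -0.0, 1.485]
contact_force: [-1.0, 0.0, -2.4]
opening: 0.0288
grip_force: 25.0
```

```bash
python3 - <<'E'
from h import *
robot.read_camera('side'); robot.read_camera('side')
snap('wrist','pics/w10.png')
to(.479,.172,.0082,1.478)
E
```

```text
t 21.15 [0.4776 0.1712 0.1526] [-3.141  0.     1.476] op 0.0288 grip 25.0 [-0.1  0.1 -2.1]
dx 0.0009 dy 0.0014 dz 0.1444 az -0.002
```

Request:
arm_command(
  moves=[
    [[0.001,0,0.02],[0,0,0],0.02],
    [[0.001,0,0.05],[0,0,0],0.02],
    [[0.001,0,0.08],[0,0,0],0.02],
    [[0.001,0,0.105],[0,0,0],0.02],
    [[0.001,0,0.12],[0,0,0],0.02],
  ],
)

```text
time: 21.65
tool_pos: [0.477, 0.1709, 0.0309]
tool_rot: [-3.139, 0.001, 1.473]
contact_force: [-0.3, -0.3, -1.5]
opening: 0.029
grip_force: 25.0
```

Request:
arm_command(
  moves=[
    [[0,0,0.01],[0,0,0],0.02],
    [[0,0,0.018],[0,0,0],0.02],
    [[0,0,0.022],[0,0,0],0.02],
    [[0,0,0.024],[0,0,0],0.02],
    [[0,0,0.024],[0,0,0],0.02],
  ],
)

```text
time: 22.15
tool_pos: [0.4782, 0.172, 0.009]
tool_rot: [3.141, -0.0, 1.477]
contact_force: [0.4, -0.2, -3.5]
opening: 0.0288
grip_force: 25.0
```

```bash
python3 - <<'E'
from h import *
robot.read_camera('side')
to(.479,.172,.0081,1.478)
E
```

```text
t 22.2 [0.4783 0.172  0.0091] [ 3.141 -0.     1.478] op 0.0288 grip 25.0 [-0.1  0.1 -2.1]
dx 0.0000 dy 0.0007 dz 0.0010 az -0.000
```

Request:
arm_command(
  moves=[
    [[0,0,0.001],[0,0,0],0.02],
    [[0,0,0.0015],[0,0,0],0.02],
    [[0,0,0.0015],[0,0,0],0.034],
    [[0,0,0.0015],[0,0,0],0.055],
    [[0,0,0.0015],[0,0,0],0.055],
  ],
)

```text
time: 22.7
tool_pos: [0.4781, 0.172, 0.0073]
tool_rot: [3.141, -0.0, 1.478]
contact_force: [-0.3, 0.8, -0.5]
opening: 0.0454
grip_force: 0.0
```

Request:
arm_command(
  moves=[
    [[0,0,0],[0,0,0],0.055],
    [[0,0,-0.01],[0,0,0],0.055],
    [[0,0,-0.04],[0,0,0],0.055],
    [[0,0,-0.08],[0,0,0],0.055],
    [[0,0,-0.12],[0,0,0],0.055],
  ],
)

```text
time: 23.2
tool_pos: [0.4775, 0.1719, 0.1289]
tool_rot: [-3.141, 0.0, 1.478]
contact_force: [0.8, -0.2, 0.0]
opening: 0.0551
grip_force: 0.0
```

Request:
arm_command(
  moves=[
    [[-0.02,0,-0.02],[0,0,0],0.055],
    [[-0.06,0.005,-0.03],[0,0,0],0.055],
    [[-0.1,0.009,-0.03],[0,0,0],0.055],
    [[-0.14,0.013,-0.03],[0,0,0],0.055],
    [[-0.18,0.017,-0.03],[0,0,0],0.055],
  ],
)

```text
time: 23.7
tool_pos: [0.478, -0.0103, 0.1582]
tool_rot: [3.14, 0.0, 1.478]
contact_force: [0.0, 0.1, 0.8]
opening: 0.0554
grip_force: 0.0
```

Request:
arm_command(
  moves=[
    [[-0.03,0.003,0],[0,0,0],0.055],
    [[-0.06,0.006,0],[0,0,0],0.055],
    [[-0.09,0.009,0],[0,0,0],0.055],
    [[-0.1,0.01,0],[0,0,0],0.055],
    [[-0.1,0.01,0],[0,0,0],0.055],
  ],
)

```text
time: 24.2
tool_pos: [0.4787, -0.1102, 0.1576]
tool_rot: [3.141, 0.0, 1.475]
contact_force: [-0.5, 0.7, -0.3]
opening: 0.0552
grip_force: 0.0
```

```bash
python3 - <<'E'
from h import *
robot.read_camera('side')
snap('wrist','pics/w11.png'); snap('side','pics/s11.png')
to(.5228,-.3127,.031,.14)
cv2.imwrite('pics/m11.png',np.hstack([cv2.imread('pics/w11.png'),cv2.resize(cv2.imread('pics/s11.png')[260:380,130:290],(240,180)).repeat(1,0) if 0 else np.vstack([cv2.resize(cv2.imread('pics/s11.png')[250:380,150:290],(226,210)),np.zeros((210,226,3),np.uint8)])]))
E
```

```text
t 24.35 [ 0.4787 -0.1082  0.1574] [-3.141 -0.     1.479] op 0.0551 grip 0.0 [ 0.  -0.8  0.1]
dx -0.1996 dy 0.0628 dz 0.1264 az 1.339
```

View pics/m11.png

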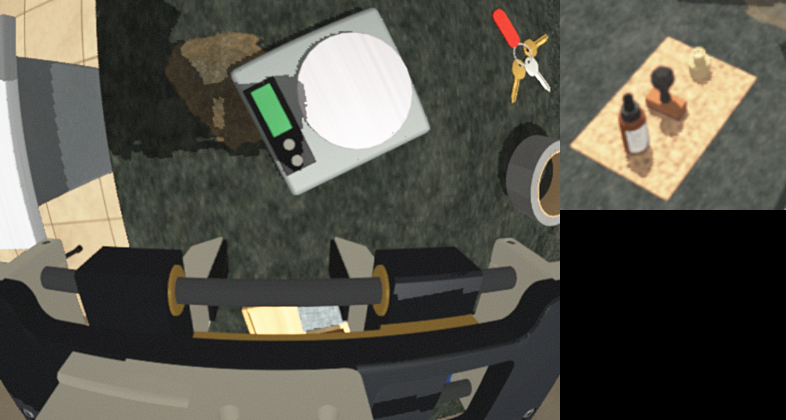

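The pan shows at (356,90), radius ~58 px; all three things stand on the mat in the side view.

```bash
python3 - <<'E'
from h import *
W='pics/w11.png'
Q=np.array([atz(W,u,v,.037,True)[:2] for u,v in [(299,90),(413,92),(353,31),(357,149),(316,47),(315,130),(399,131)]])
A=np.c_[2*Q,np.ones(len(Q))]; s=np.linalg.lstsq(A,(Q**2).sum(1),rcond=None)[0]; print(s[:2],np.sqrt(s[2]+s[:2]@s[:2]))
to(.5228,-.3127,.1,1.711)
E
```

```text
[ 0.55417891 -0.02106329] 0.05148962760736847
t 24.35 [ 0.4787 -0.1082  0.1574] [-3.141 -0.     1.479] op 0.0551 grip 0.0 [ 0.  -0.8  0.1]
dx -0.1996 dy 0.0628 dz 0.0574 az -0.232
```

Request:
arm_command(
  moves=[
    [[-0.03,0.009,0],[0,0,-0.05],0.055],
    [[-0.075,0.023,0],[0,0,-0.1],0.055],
    [[-0.12,0.037,0],[0,0,-0.15],0.055],
    [[-0.165,0.052,0],[0,0,-0.2],0.055],
    [[-0.2,0.063,0.01],[0,0,-0.232],0.055],
  ],
)

```text
time: 24.85
tool_pos: [0.5245, -0.3158, 0.1485]
tool_rot: [3.139, 0.002, 1.713]
contact_force: [1.6, 0.8, 0.8]
opening: 0.0552
grip_force: 0.0
```

Request:
arm_command(
  moves=[
    [[0,0,0.02],[0,0,0],0.055],
    [[0,0,0.035],[0,0,0],0.055],
    [[0,0,0.045],[0,0,0],0.055],
    [[0,0,0.05],[0,0,0],0.055],
    [[0,0,0.05],[0,0,0],0.055],
  ],
)

```text
time: 25.35
tool_pos: [0.5232, -0.3134, 0.097]
tool_rot: [-3.141, -0.001, 1.711]
contact_force: [0.3, -0.1, -0.3]
opening: 0.0552
grip_force: 0.0
```

```bash
python3 - <<'E'
from h import *
snap('wrist','pics/w12.png')
to(.5228,-.3127,.031,1.711)
print(proj('pics/w12.png',[.5228,-.3127,.056],True))
cv2.imwrite('pics/w12c.png',cv2.resize(cv2.imread('pics/w12.png')[100:380,140:420],(560,560)))
E
```

```text
t 25.4 [ 0.5234 -0.3137  0.0976] [3.141 0.    1.711] op 0.0551 grip 0.0 [ 0.5 -0.5  0.9]
dx 0.0011 dy -0.0004 dz 0.0666 az -0.000
(np.float64(280.1538043341191), np.float64(228.77579111328947))
```

View pics/w12c.png

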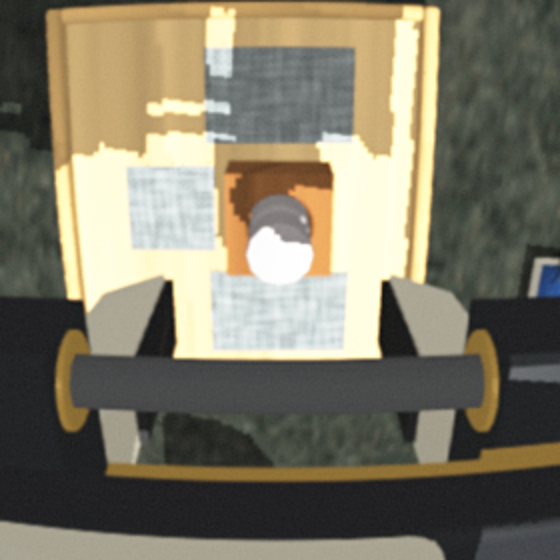

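Steel head at crop (280,254) = (280,227), as predicted. Descend and grip.

Request:
arm_command(
  moves=[
    [[0.001,0,0.015],[0,0,0],0.055],
    [[0.001,0,0.035],[0,0,0],0.055],
    [[0.001,0,0.055],[0,0,0],0.055],
    [[0.001,0,0.063],[0,0,0],0.055],
    [[0.001,0,0.0655],[0,0,0],0.055],
  ],
)

```text
time: 25.9
tool_pos: [0.5229, -0.3131, 0.0317]
tool_rot: [-3.141, -0.0, 1.71]
contact_force: [0.4, -1.6, 0.4]
opening: 0.0546
grip_force: 0.0
```

Request:
arm_command(
  moves=[
    [[0,0,0],[0,0,0],0.04],
    [[0,0,0],[0,0,0],0.03],
    [[0,0,0],[0,0,0],0.015],
    [[0,0,0],[0,0,0],0.015],
    [[0,0,0],[0,0,0],0.015],
  ],
  squeeze=15,
)

```text
time: 26.4
tool_pos: [0.523, -0.3135, 0.0321]
tool_rot: [3.141, 0.001, 1.71]
contact_force: [0.0, 0.0, 2.1]
opening: 0.0213
grip_force: 15.0
```

Request:
arm_command(
  moves=[
    [[0,0,0],[0,0,0],0.015],
    [[0,0,0],[0,0,0],0.015],
    [[0,0,0],[0,0,0],0.015],
    [[0,0,0],[0,0,0],0.015],
    [[0,0,0],[0,0,0],0.015],
  ],
  squeeze=25,
)

```text
time: 26.9
tool_pos: [0.523, -0.3135, 0.0321]
tool_rot: [3.141, 0.001, 1.71]
contact_force: [-0.1, 0.5, 5.7]
opening: 0.0212
grip_force: 25.0
```

```bash
python3 - <<'E'
from h import *
to(.5228,-.3127,.031,1.711)
E
```

```text
t 26.9 [ 0.523  -0.3135  0.0321] [3.141e+00 1.000e-03 1.710e+00] op 0.0212 grip 25.0 [-0.1  0.5  5.7]
dx 0.0008 dy -0.0001 dz 0.0011 az -0.001
```

Request:
arm_command(
  moves=[
    [[0,0,-0.004],[0,0,0],0.015],
    [[0,0,-0.01],[0,0,0],0.015],
    [[0,0,-0.017],[0,0,0],0.015],
    [[0,0,-0.024],[0,0,0],0.015],
    [[0,0,-0.03],[0,0,0],0.015],
  ],
)

```text
time: 27.4
tool_pos: [0.5229, -0.3134, 0.0625]
tool_rot: [3.141, 0.0, 1.71]
contact_force: [-0.2, 0.5, -1.1]
opening: 0.0209
grip_force: 25.0
```

Request:
arm_command(
  moves=[
    [[0,0,-0.01],[0,0,0],0.015],
    [[0,0,-0.03],[0,0,0],0.015],
    [[0,0,-0.05],[0,0,0],0.015],
    [[0,0,-0.065],[0,0,0],0.015],
    [[0,0,-0.065],[0,0,0],0.015],
  ],
)

```text
time: 27.9
tool_pos: [0.5239, -0.3142, 0.1296]
tool_rot: [3.138, 0.004, 1.71]
contact_force: [0.8, 0.3, -0.3]
opening: 0.0211
grip_force: 25.0
```

```bash
python3 - <<'E'
from h import *
snap('wrist','pics/w13.png')
to(.5535,-.021,.128,1.711)
E
```

```text
t 27.95 [ 0.5233 -0.3136  0.128 ] [3.14e+00 2.00e-03 1.71e+00] op 0.0211 grip 25.0 [ 0.   0.6 -1.3]
dx 0.2856 dy 0.0705 dz 0.0000 az -0.001
```

View pics/w13.png

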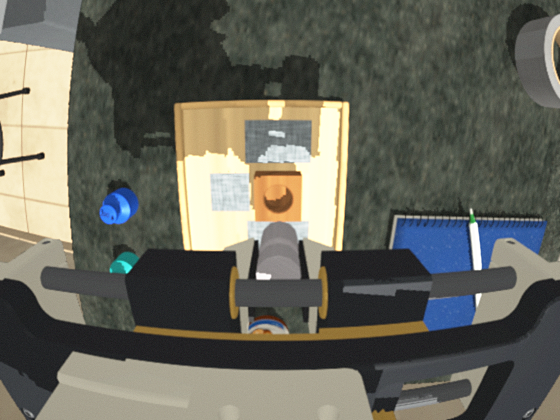

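The bore (278,200) is empty, the steel weight hangs in the fingers. To the pan.

Request:
arm_command(
  moves=[
    [[0.02,0.005,0],[0,0,0],0.015],
    [[0.055,0.0135,0],[0,0,0],0.015],
    [[0.09,0.022,0],[0,0,0],0.015],
    [[0.125,0.031,0],[0,0,0],0.015],
    [[0.16,0.0395,0],[0,0,0],0.015],
  ],
)

```text
time: 28.45
tool_pos: [0.5389, -0.1467, 0.1256]
tool_rot: [-3.14, -0.001, 1.71]
contact_force: [-0.3, 0.6, -1.3]
opening: 0.0208
grip_force: 25.0
```

Request:
arm_command(
  moves=[
    [[0.035,0.009,0],[0,0,0],0.015],
    [[0.07,0.0175,0],[0,0,0],0.015],
    [[0.1,0.025,0],[0,0,0],0.015],
    [[0.12,0.03,0.01],[0,0,0],0.015],
    [[0.1256,0.031,0.02],[0,0,0],0.015],
  ],
)

```text
time: 28.95
tool_pos: [0.5522, -0.0176, 0.1056]
tool_rot: [-3.14, -0.001, 1.713]
contact_force: [-0.5, -1.0, -0.3]
opening: 0.0207
grip_force: 25.0
```

Request:
arm_command(
  moves=[
    [[0,0,0.015],[0,0,0],0.015],
    [[0,0,0.03],[0,0,0],0.015],
    [[0,0,0.036],[0,0,0],0.015],
    [[0,0,0.04],[0,0,0],0.015],
    [[0,0,0.04],[0,0,0],0.015],
  ],
)

```text
time: 29.45
tool_pos: [0.5527, -0.0209, 0.0662]
tool_rot: [-3.141, -0.0, 1.709]
contact_force: [0.6, -0.4, -0.0]
opening: 0.0209
grip_force: 25.0
```

```bash
python3 - <<'E'
from h import *
snap('wrist','pics/w14.png'); snap('side','pics/s14.png')
to(.5535,-.021,.0611,1.711)
S='pics/s14.png'
print(proj(S,[.5535,-.021,.037]))
cv2.imwrite('pics/m14.png',np.hstack([cv2.resize(cv2.imread('pics/w14.png'),(400,300)),cv2.resize(cv2.imread('pics/s14.png')[190:265,205:305],(400,300),interpolation=cv2.INTER_CUBIC)]))
E
```

```text
t 29.55 [ 0.5533 -0.0209  0.0671] [3.141 0.    1.709] op 0.021 grip 25.0 [-0.6 -0.  -0.5]
dx -0.0001 dy 0.0002 dz 0.0060 az -0.002
(np.float64(246.8827318136299), np.float64(220.55742096706095))
```

View pics/m14.png

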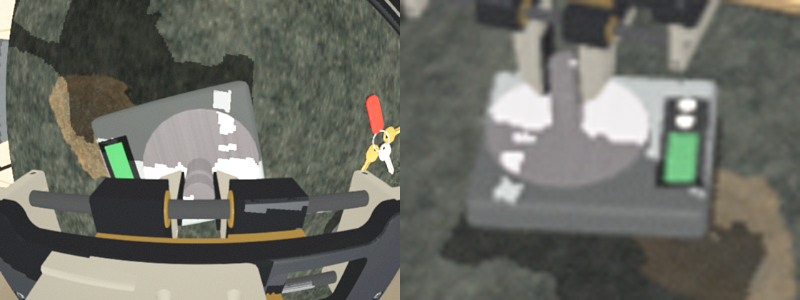

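```bash
python3 - <<'E'
from h import *
from scipy.optimize import least_squares
W='pics/w14.png'
cv2.imwrite('pics/w14c.png',cv2.resize(cv2.imread(W)[140:270,180:390],(800,495),interpolation=cv2.INTER_CUBIC))
S='pics/s14.png'
Q=np.array([atz(S,205+(u-400)/4,190+v/4,.037)[:2] for u,v in [(486,130),(648,130),(567,187),(510,173),(625,172),(500,100)]])
f=lambda Q: least_squares(lambda c: np.hypot(*(Q-c).T)-.052,Q.mean(0)).x
print(f(Q))
E
```

```text
[ 0.55002994 -0.01425253]
```

View pics/w14c.png

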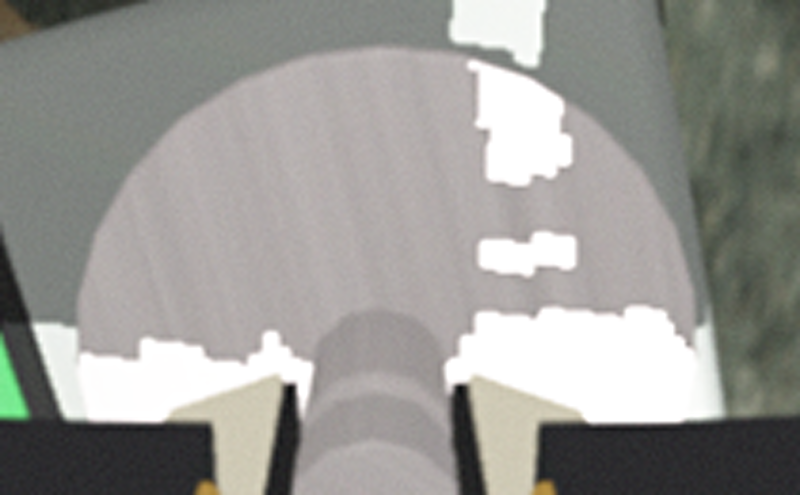

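The pan's rim in this crop: (77,310), (200,100), (390,46), (565,100), (650,195), (693,330).

```bash
python3 - <<'E'
from h import *
from scipy.optimize import least_squares
W='pics/w14.png'
Q=np.array([atz(W,180+u*.2625,140+v*.2626,.037,True)[:2] for u,v in [(77,310),(120,185),(200,100),(295,58),(390,46),(565,100),(650,195),(692,300),(80,370),(693,365)]])
r=least_squares(lambda c: np.hypot(*(Q-c[:2]).T)-c[2],[.553,-.02,.052]); print(r.x, r.fun.round(4))
print(least_squares(lambda c: np.hypot(*(Q-c[:2]).T)-.052,[.553,-.02]).x)
to(.5535,-.021,.0611,1.711)
E
```

```text
[ 0.55268827 -0.01942634  0.05072523] [-0.      0.      0.0004  0.0001 -0.     -0.     -0.0007  0.0002 -0.0003
  0.0004]
[ 0.55291224 -0.02103726]
t 29.55 [ 0.5533 -0.0209  0.0671] [3.141 0.    1.709] op 0.021 grip 25.0 [-0.6 -0.  -0.5]
dx -0.0001 dy 0.0002 dz 0.0060 az -0.002
```

Request:
arm_command(
  moves=[
    [[0.0015,0,0.002],[0,0,0],0.015],
    [[0.0015,0,0.004],[0,0,0],0.015],
    [[0.0015,0,0.005],[0,0,0],0.015],
    [[0.0015,0,0.006],[0,0,0],0.015],
    [[0.0015,0,0.006],[0,0,0],0.015],
  ],
)

```text
time: 30.05
tool_pos: [0.553, -0.0192, 0.0611]
tool_rot: [3.141, 0.0, 1.71]
contact_force: [-0.7, 1.1, 1.8]
opening: 0.0212
grip_force: 25.0
```

```bash
python3 - <<'E'
from h import *
robot.read_camera('side')
to(.5532,-.0195,.0611,1.711)
E
```

```text
t 30.1 [ 0.553  -0.0192  0.0611] [3.141 0.    1.71 ] op 0.0209 grip 25.0 [-1.8  0.6  2.7]
dx -0.0003 dy 0.0002 dz -0.0000 az -0.001
```

Request:
arm_command(
  moves=[
    [[0,0,0],[0,0,0],0.024],
    [[0,0,0],[0,0,0],0.03],
    [[0,0,0],[0,0,0],0.05],
    [[0,0,0],[0,0,0],0.05],
    [[0,0,0],[0,0,0],0.05],
  ],
)

```text
time: 30.6
tool_pos: [0.5529, -0.0192, 0.0606]
tool_rot: [-3.142, 0.0, 1.71]
contact_force: [-0.6, 0.6, 0.6]
opening: 0.0481
grip_force: 0.0
```

Request:
arm_command(
  moves=[
    [[0,0,-0.005],[0,0,0],0.05],
    [[0,0,-0.02],[0,0,0],0.05],
    [[0,0,-0.045],[0,0,0],0.05],
    [[0,0,-0.075],[0,0,0],0.05],
    [[0,0,-0.1],[0,0,0],0.05],
  ],
)

```text
time: 31.1
tool_pos: [0.5531, -0.0192, 0.1626]
tool_rot: [3.141, 0.0, 1.71]
contact_force: [0.4, 0.2, -1.0]
opening: 0.0499
grip_force: 0.0
```

```bash
python3 - <<'E'
from h import *
robot.read_camera('side');robot.read_camera('side')
snap('wrist','pics/w15.png')
W='pics/w15.png'; print(proj(W,[.553,-.0195,.085],True))
to(.4781,.172,.0073,1.478)
cv2.imwrite('pics/w15c.png',cv2.imread(W)[60:360])
E
```

```text
(np.float64(276.9671531151186), np.float64(210.6217944169482))
t 31.25 [ 0.5538 -0.0194  0.1627] [3.138e+00 1.000e-03 1.710e+00] op 0.0502 grip 0.0 [-0.5 -0.7  0.2]
dx 0.2000 dy -0.0485 dz 0.1554 az 0.232
```

View pics/w15c.png

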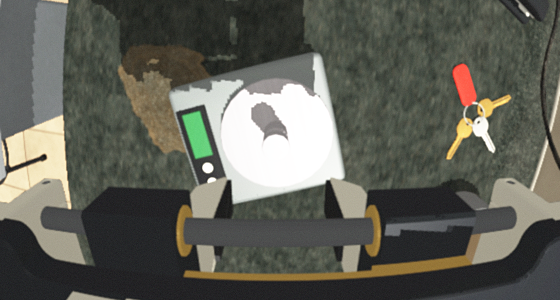

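The steel weight stands near the pan's middle (head (276,148), pan centre ~(277,132) in the crop, head being offset by height). I have used up my picture allowance (17 against 14), so the rest goes by recorded poses and numbers.

Request:
arm_command(
  moves=[
    [[0.03,-0.007,0],[0,0,0.04],0.055],
    [[0.07,-0.017,0],[0,0,0.09],0.055],
    [[0.115,-0.028,0],[0,0,0.14],0.055],
    [[0.16,-0.039,0],[0,0,0.19],0.055],
    [[0.2,-0.0485,0],[0,0,0.232],0.055],
  ],
)

```text
time: 31.75
tool_pos: [0.4753, 0.1737, 0.1596]
tool_rot: [-3.139, 0.001, 1.476]
contact_force: [0.2, 0.2, 0.1]
opening: 0.0551
grip_force: 0.0
```

Request:
arm_command(
  moves=[
    [[0,0,0],[0,0,0],0.055],
    [[0,0,0.01],[0,0,0],0.055],
    [[0,0,0.02],[0,0,0],0.055],
    [[0,0,0.03],[0,0,0],0.055],
    [[0,0,0.03],[0,0,0],0.055],
  ],
)

```text
time: 32.25
tool_pos: [0.4763, 0.1708, 0.1285]
tool_rot: [-3.138, 0.001, 1.476]
contact_force: [0.7, 0.3, -0.1]
opening: 0.0552
grip_force: 0.0
```

```bash
python3 - <<'E'
from h import *
robot.read_camera('side')
to(.4781,.172,.0076,1.478)
E
```

```text
t 32.3 [0.4768 0.171  0.1294] [-3.139e+00  1.000e-03  1.476e+00] op 0.0551 grip 0.0 [ 0.1 -0.1 -0.3]
dx 0.0011 dy 0.0012 dz 0.1218 az -0.002
```

Request:
arm_command(
  moves=[
    [[0.001,0.001,0.02],[0,0,-0.002],0.055],
    [[0.001,0.001,0.045],[0,0,-0.002],0.055],
    [[0.001,0.001,0.07],[0,0,-0.002],0.055],
    [[0.001,0.001,0.09],[0,0,-0.002],0.055],
    [[0.001,0.001,0.1],[0,0,-0.002],0.055],
  ],
)

```text
time: 32.8
tool_pos: [0.4778, 0.1724, 0.0293]
tool_rot: [-3.14, 0.001, 1.479]
contact_force: [0.3, 0.7, -0.1]
opening: 0.055
grip_force: 0.0
```

Request:
arm_command(
  moves=[
    [[0,0,0.01],[0,0,0],0.055],
    [[0,0,0.018],[0,0,0],0.055],
    [[0,0,0.0215],[0,0,0],0.055],
    [[0,0,0.0215],[0,0,0],0.055],
    [[0,0,0.0215],[0,0,0],0.055],
  ],
)

```text
time: 33.3
tool_pos: [0.4786, 0.1731, 0.0097]
tool_rot: [3.141, -0.0, 1.48]
contact_force: [0.2, -0.9, 0.7]
opening: 0.0547
grip_force: 0.0
```

```bash
python3 - <<'E'
from h import *
robot.read_camera('side')
to(.4781,.172,.0076,1.478)
E
```

```text
t 33.35 [0.4786 0.1731 0.0097] [ 3.14 -0.    1.48] op 0.0553 grip 0.0 [ 0.2  0.3 -0.2]
dx -0.0012 dy -0.0004 dz 0.0021 az 0.002
```

Request:
arm_command(
  moves=[
    [[-0.0012,-0.0004,0.0015],[0,0,0],0.055],
    [[-0.0012,-0.0004,0.0015],[0,0,0],0.055],
    [[-0.0012,-0.0004,0.0015],[0,0,0],0.04],
    [[-0.0012,-0.0004,0.0015],[0,0,0],0.02],
    [[-0.0012,-0.0004,0.0015],[0,0,0],0.02],
  ],
  squeeze=25,
)

```text
time: 33.85
tool_pos: [0.4778, 0.1719, 0.0078]
tool_rot: [3.141, 0.0, 1.48]
contact_force: [0.2, 0.2, 0.1]
opening: 0.0356
grip_force: 0.0
```

Request:
arm_command(
  moves=[
    [[0,0,0],[0,0,0],0.02],
    [[0,0,0],[0,0,0],0.02],
    [[0,0,0],[0,0,0],0.02],
    [[0,0,0],[0,0,0],0.02],
    [[0,0,0],[0,0,0],0.02],
  ],
)

```text
time: 34.35
tool_pos: [0.4778, 0.1719, 0.0077]
tool_rot: [3.141, 0.0, 1.48]
contact_force: [0.0, -0.1, -0.0]
opening: 0.0289
grip_force: 25.0
```

```bash
python3 - <<'E'
from h import *
to(.4788,-.3173,.15,.142)
E
```

```text
t 34.35 [0.4778 0.1719 0.0077] [3.141 0.    1.48 ] op 0.0289 grip 25.0 [ 0.  -0.1 -0. ]
dx -0.4871 dy 0.0455 dz -0.1423 az 1.338
```

Request:
arm_command(
  moves=[
    [[0,0,-0.01],[0,0,0],0.02],
    [[0,0,-0.04],[0,0,0],0.02],
    [[0,0,-0.08],[0,0,0],0.02],
    [[-0.005,0,-0.12],[0,0,0],0.02],
    [[-0.03,0.003,-0.142],[0,0,0],0.02],
  ],
)

```text
time: 34.85
tool_pos: [0.4787, 0.1431, 0.1533]
tool_rot: [3.137, -0.002, 1.482]
contact_force: [0.9, -0.4, -2.0]
opening: 0.0289
grip_force: 25.0
```

Request:
arm_command(
  moves=[
    [[-0.035,0.003,0],[0,0,0],0.02],
    [[-0.07,0.006,0],[0,0,0],0.02],
    [[-0.105,0.01,0],[0,0,0],0.02],
    [[-0.14,0.013,0],[0,0,0],0.02],
    [[-0.175,0.016,0],[0,0,0],0.02],
  ],
)

```text
time: 35.35
tool_pos: [0.4774, -0.0353, 0.1501]
tool_rot: [-3.141, -0.0, 1.48]
contact_force: [1.8, 0.1, -2.6]
opening: 0.0289
grip_force: 25.0
```

Request:
arm_command(
  moves=[
    [[-0.035,0.003,0],[0,0,0.13],0.02],
    [[-0.07,0.006,0],[0,0,0.26],0.02],
    [[-0.105,0.01,0],[0,0,0.4],0.02],
    [[-0.14,0.013,0],[0,0,0.53],0.02],
    [[-0.165,0.0155,0],[0,0,0.67],0.02],
  ],
)

```text
time: 35.85
tool_pos: [0.4779, -0.2017, 0.1501]
tool_rot: [3.142, 0.0, 0.803]
contact_force: [-0.8, 0.2, -2.9]
opening: 0.0291
grip_force: 25.0
```

Request:
arm_command(
  moves=[
    [[-0.02,0.02,0],[0,0,0.13],0.02],
    [[-0.045,0.04,0],[0,0,0.26],0.02],
    [[-0.065,0.06,0],[0,0,0.4],0.02],
    [[-0.08,0.075,0],[0,0,0.53],0.02],
    [[-0.085,0.081,0],[0,0,0.668],0.02],
  ],
)

```text
time: 36.35
tool_pos: [0.4778, -0.3191, 0.1499]
tool_rot: [3.141, 0.0, 0.134]
contact_force: [-0.9, 0.9, -1.7]
opening: 0.0289
grip_force: 25.0
```

```bash
python3 - <<'E'
from h import *
robot.read_camera('side');robot.read_camera('side')
to(.4788,-.3173,.0081,.142)
E
```

```text
t 36.45 [ 0.478  -0.3181  0.1497] [-3.141  0.     0.139] op 0.0287 grip 25.0 [ 0.9 -0.7 -1.7]
dx 0.0009 dy -0.0007 dz 0.1416 az -0.003
```

Request:
arm_command(
  moves=[
    [[0.001,-0.0007,0.02],[0,0,0],0.02],
    [[0.001,-0.0007,0.05],[0,0,0],0.02],
    [[0.001,-0.0007,0.08],[0,0,0],0.02],
    [[0.001,-0.0007,0.105],[0,0,0],0.02],
    [[0.001,-0.0007,0.12],[0,0,0],0.02],
  ],
)

```text
time: 36.95
tool_pos: [0.4783, -0.3144, 0.0279]
tool_rot: [-3.139, 0.002, 0.147]
contact_force: [-0.7, 0.7, -2.7]
opening: 0.0291
grip_force: 25.0
```

Request:
arm_command(
  moves=[
    [[0,0,0.006],[0,0,0],0.02],
    [[0,0,0.012],[0,0,0],0.02],
    [[0,0,0.017],[0,0,0],0.02],
    [[0,0,0.019],[0,0,0],0.02],
    [[0,0,0.019],[0,0,0],0.02],
  ],
)

```text
time: 37.45
tool_pos: [0.4795, -0.3164, 0.011]
tool_rot: [3.141, -0.0, 0.142]
contact_force: [0.2, 1.2, -1.8]
opening: 0.0288
grip_force: 25.0
```

```bash
python3 - <<'E'
from h import *
robot.read_camera('side');robot.read_camera('side')
to(.4788,-.3173,.0081,.142)
E
```

```text
t 37.55 [ 0.4796 -0.3165  0.0112] [ 3.141e+00 -1.000e-03  1.420e-01] op 0.0291 grip 25.0 [-1.  -0.3 -2.5]
dx -0.0009 dy 0.0007 dz 0.0031 az 0.000
```

Request:
arm_command(
  moves=[
    [[-0.0008,0.0007,0.001],[0,0,0],0.02],
    [[-0.0008,0.0007,0.002],[0,0,0],0.02],
    [[-0.0008,0.0007,0.003],[0,0,0],0.02],
    [[-0.0008,0.0007,0.0032],[0,0,0],0.02],
    [[-0.0008,0.0007,0.0032],[0,0,0],0.02],
  ],
)

```text
time: 38.05
tool_pos: [0.4787, -0.3172, 0.0078]
tool_rot: [3.141, -0.0, 0.142]
contact_force: [-0.8, 0.3, 0.8]
opening: 0.029
grip_force: 25.0
```

```bash
python3 - <<'E'
from h import *
robot.read_camera('side')
to(.4788,-.3173,.0081,.142)
E
```

```text
t 38.1 [ 0.4787 -0.3172  0.0077] [ 3.141 -0.     0.142] op 0.0289 grip 25.0 [-0.6 -0.5  1.5]
dx 0.0001 dy 0.0001 dz -0.0004 az -0.000
```

Request:
arm_command(
  moves=[
    [[0,0,0],[0,0,0],0.032],
    [[0,0,0],[0,0,0],0.045],
    [[0,0,0],[0,0,0],0.055],
    [[0,0,0],[0,0,0],0.055],
    [[0,0,-0.01],[0,0,0],0.055],
  ],
)

```text
time: 38.6
tool_pos: [0.478, -0.3165, 0.0167]
tool_rot: [-3.14, 0.002, 0.142]
contact_force: [-0.2, -0.4, 0.9]
opening: 0.0544
grip_force: 0.0
```

Request:
arm_command(
  moves=[
    [[0,0,-0.03],[0,0,0],0.055],
    [[0,0,-0.07],[0,0,0],0.055],
    [[0,0,-0.11],[0,0,0],0.055],
    [[0,0,-0.15],[0,0,0],0.055],
    [[0,0,-0.165],[0,0,0],0.06],
  ],
)

```text
time: 39.1
tool_pos: [0.48, -0.3182, 0.1879]
tool_rot: [3.136, -0.005, 0.142]
contact_force: [0.5, 0.2, -0.3]
opening: 0.0587
grip_force: 0.0
```

```bash
python3 - <<'E'
from h import *
robot.read_camera('side')
snap('wrist','pics/w16.png')
W='pics/w16.png'
print(proj(W,[.479,-.317,.03],True))
im=cv2.imread(W); hsv=cv2.cvtColor(im,cv2.COLOR_BGR2HSV)
def row(c,n=41,s=2): pass
u,v=[int(round(t)) for t in proj(W,[.479,-.317,.03],True)]
print(im[v-24:v+25:6,u-24:u+25:6].tolist())
to(.4852,.2447,.19,1.478)
E
```

```text
(np.float64(275.75347464265525), np.float64(186.75228647659353))
[[[88, 124, 146], [86, 136, 178], [83, 135, 181], [99, 152, 197], [87, 139, 180], [87, 138, 183], [101, 159, 205], [146, 218, 247], [183, 243, 253]], [[189, 244, 253], [189, 245, 254], [190, 190, 181], [191, 190, 179], [185, 186, 178], [198, 197, 188], [204, 205, 194], [192, 236, 250], [186, 243, 253]], [[195, 247, 254], [196, 247, 255], [119, 124, 121], [124, 200, 237], [166, 240, 254], [128, 202, 235], [208, 207, 197], [196, 243, 254], [193, 247, 254]], [[204, 250, 254], [104, 157, 190], [136, 210, 241], [146, 224, 244], [157, 235, 250], [196, 251, 255], [150, 228, 249], [187, 238, 252], [187, 243, 253]], [[185, 242, 253], [93, 137, 164], [77, 123, 151], [149, 228, 248], [176, 245, 254], [178, 245, 254], [161, 234, 250], [183, 236, 251], [184, 242, 253]], [[183, 242, 253], [87, 133, 160], [75, 120, 145], [143, 218, 243], [102, 152, 180], [154, 230, 248], [157, 230, 248], [183, 239, 254], [184, 241, 252]], [[195, 247, 254], [159, 228, 249], [97, 144, 175], [113, 179, 211], [140, 216, 241], [136, 210, 237], [200, 248, 255], [196, 248, 254], [196, 247, 254]], [[194, 247, 254], [195, 247, 254], [196, 247, 254], [199, 248, 254], [199, 248, 254], [196, 248, 254], [198, 248, 254], [198, 248, 254], [202, 248, 254]], [[198, 248, 254], [190, 249, 255], [97, 144, 173], [95, 144, 174], [199, 248, 254], [199, 248, 254], [195, 248, 254], [197, 248, 254], [195, 247, 254]]]
t 39.2 [ 0.4798 -0.318   0.1862] [ 3.136 -0.004  0.142] op 0.0596 grip 0.0 [-0.2 -0.5 -0.3]
dx 0.0849 dy -0.5563 dz -0.0038 az -1.336
```

Request:
arm_command(
  moves=[
    [[0.005,-0.03,0],[0,0,0],0.06],
    [[0.01,-0.07,0],[0,0,0],0.06],
    [[0.016,-0.11,0],[0,0,0],0.06],
    [[0.022,-0.15,0],[0,0,0],0.06],
    [[0.028,-0.19,0],[0,0,0],0.06],
  ],
)

```text
time: 39.7
tool_pos: [0.4785, -0.1233, 0.1813]
tool_rot: [-3.14, 0.002, 0.141]
contact_force: [1.2, -0.4, -0.5]
opening: 0.0601
grip_force: 0.0
```

Request:
arm_command(
  moves=[
    [[0.006,-0.04,0],[0,0,-0.13],0.06],
    [[0.012,-0.08,0],[0,0,-0.26],0.06],
    [[0.018,-0.12,0],[0,0,-0.4],0.06],
    [[0.024,-0.16,0],[0,0,-0.53],0.06],
    [[0.028,-0.198,0],[0,0,-0.67],0.06],
  ],
)

```text
time: 40.2
tool_pos: [0.4783, 0.0767, 0.1814]
tool_rot: [-3.14, 0.001, 0.817]
contact_force: [0.2, -0.6, -0.2]
opening: 0.06
grip_force: 0.0
```

Request:
arm_command(
  moves=[
    [[0.03,-0.026,0],[0,0,-0.13],0.06],
    [[0.06,-0.053,0],[0,0,-0.26],0.06],
    [[0.09,-0.08,0],[0,0,-0.4],0.06],
    [[0.115,-0.1,0],[0,0,-0.53],0.06],
    [[0.129,-0.1136,0],[0,0,-0.666],0.06],
  ],
)

```text
time: 40.7
tool_pos: [0.4847, 0.2488, 0.181]
tool_rot: [-3.139, 0.001, 1.485]
contact_force: [0.2, -0.2, 0.6]
opening: 0.06
grip_force: 0.0
```

```bash
python3 - <<'E'
from h import *
robot.read_camera('side');robot.read_camera('side')
to(.4852,.2447,.046,1.478)
E
```

```text
t 40.8 [0.4845 0.2487 0.181 ] [-3.139e+00  1.000e-03  1.483e+00] op 0.0598 grip 0.0 [-0.  -0.  -0.1]
dx -0.0039 dy 0.0010 dz 0.1350 az 0.005
```

Request:
arm_command(
  moves=[
    [[-0.004,0.001,0.02],[0,0,0.004],0.06],
    [[-0.004,0.001,0.05],[0,0,0.004],0.06],
    [[-0.004,0.001,0.08],[0,0,0.004],0.06],
    [[-0.004,0.001,0.105],[0,0,0.004],0.06],
    [[-0.004,0.001,0.12],[0,0,0.004],0.06],
  ],
)

```text
time: 41.3
tool_pos: [0.4846, 0.2408, 0.0597]
tool_rot: [-3.137, 0.002, 1.47]
contact_force: [0.4, -0.6, 0.4]
opening: 0.0599
grip_force: 0.0
```

Request:
arm_command(
  moves=[
    [[0,0,0.006],[0,0,0],0.06],
    [[0,0,0.011],[0,0,0],0.06],
    [[0,0,0.013],[0,0,0],0.06],
    [[0,0,0.013],[0,0,0],0.06],
    [[0,0,0.013],[0,0,0],0.06],
  ],
)

```text
time: 41.8
tool_pos: [0.4866, 0.2427, 0.0502]
tool_rot: [3.14, -0.0, 1.474]
contact_force: [0.1, -0.2, 0.6]
opening: 0.0603
grip_force: 0.0
```

```bash
python3 - <<'E'
from h import *
robot.read_camera('side');robot.read_camera('side')
to(.4852,.2448,.046,1.478)
E
```

```text
t 41.9 [0.4866 0.2427 0.0501] [ 3.14  -0.     1.474] op 0.0599 grip 0.0 [-0.6 -0.9 -0.1]
dx 0.0019 dy -0.0016 dz 0.0041 az -0.004
```

Request:
arm_command(
  moves=[
    [[0.002,-0.0016,0.003],[0,0,-0.004],0.06],
    [[0.002,-0.0016,0.004],[0,0,-0.004],0.06],
    [[0.002,-0.0016,0.004],[0,0,-0.004],0.06],
    [[0.002,-0.0016,0.004],[0,0,-0.004],0.045],
    [[0.002,-0.0016,0.004],[0,0,-0.004],0.035],
  ],
)

```text
time: 42.4
tool_pos: [0.4849, 0.2447, 0.0455]
tool_rot: [3.141, 0.0, 1.478]
contact_force: [1.2, -0.4, -0.0]
opening: 0.0483
grip_force: 0.0
```

Request:
arm_command(
  moves=[
    [[0,0,0],[0,0,0],0.02],
    [[0,0,0],[0,0,0],0.02],
    [[0,0,0],[0,0,0],0.02],
    [[0,0,0],[0,0,0],0.02],
    [[0,0,0],[0,0,0],0.02],
  ],
  squeeze=20,
)

```text
time: 42.9
tool_pos: [0.485, 0.2447, 0.0455]
tool_rot: [3.141, 0.0, 1.478]
contact_force: [0.6, -0.1, 0.6]
opening: 0.029
grip_force: 20.0
```

```bash
python3 - <<'E'
from h import *
robot.read_camera('side')
to(.5149,-.268,.18,1.711)
E
```

```text
t 42.95 [0.485  0.2447 0.0455] [3.141 0.    1.478] op 0.0289 grip 20.0 [ 1.   0.4 -0.1]
dx -0.5077 dy 0.0774 dz -0.1345 az -0.233
```

Request:
arm_command(
  moves=[
    [[0,0,-0.01],[0,0,0],0.02],
    [[0,0,-0.04],[0,0,0],0.02],
    [[0,0,-0.08],[0,0,0],0.02],
    [[0,0,-0.115],[0,0,0],0.02],
    [[-0.02,0.003,-0.135],[0,0,0],0.02],
  ],
)

```text
time: 43.45
tool_pos: [0.4867, 0.2262, 0.1842]
tool_rot: [3.137, -0.003, 1.48]
contact_force: [1.2, 0.6, -1.1]
opening: 0.0288
grip_force: 20.0
```

Request:
arm_command(
  moves=[
    [[-0.035,0.005,0],[0,0,0],0.02],
    [[-0.07,0.011,0],[0,0,0],0.02],
    [[-0.105,0.016,0],[0,0,0],0.02],
    [[-0.14,0.021,0],[0,0,0],0.02],
    [[-0.175,0.0267,0],[0,0,0],0.02],
  ],
)

```text
time: 43.95
tool_pos: [0.496, 0.0466, 0.1812]
tool_rot: [3.141, 0.0, 1.478]
contact_force: [1.1, 0.2, -0.3]
opening: 0.0287
grip_force: 20.0
```

Request:
arm_command(
  moves=[
    [[-0.035,0.005,0],[0,0,0],0.02],
    [[-0.07,0.011,0],[0,0,0],0.02],
    [[-0.105,0.016,0],[0,0,0],0.02],
    [[-0.14,0.021,0],[0,0,0],0.02],
    [[-0.175,0.0267,0],[0,0,0],0.02],
  ],
)

```text
time: 44.45
tool_pos: [0.5063, -0.1302, 0.1812]
tool_rot: [3.141, 0.0, 1.478]
contact_force: [-0.6, 0.3, -1.4]
opening: 0.0289
grip_force: 20.0
```

Request:
arm_command(
  moves=[
    [[-0.035,0.005,0],[0,0,-0.05],0.02],
    [[-0.07,0.011,0],[0,0,-0.1],0.02],
    [[-0.105,0.016,0],[0,0,-0.15],0.02],
    [[-0.13,0.02,0],[0,0,-0.2],0.02],
    [[-0.1377,0.021,0],[0,0,-0.233],0.02],
  ],
)

```text
time: 44.95
tool_pos: [0.5144, -0.2707, 0.1809]
tool_rot: [3.141, 0.001, 1.71]
contact_force: [0.2, 0.2, -1.4]
opening: 0.0287
grip_force: 20.0
```

```bash
python3 - <<'E'
from h import *
robot.read_camera('side');robot.read_camera('side')
to(.5149,-.268,.046,1.711)
E
```

```text
t 45.05 [ 0.5144 -0.2691  0.1807] [-3.141  0.     1.709] op 0.0288 grip 20.0 [ 1.1  0.3 -1.6]
dx 0.0011 dy 0.0007 dz 0.1347 az -0.002
```

Request:
arm_command(
  moves=[
    [[0.001,0.0007,0.02],[0,0,-0.001],0.02],
    [[0.001,0.0007,0.05],[0,0,-0.001],0.02],
    [[0.001,0.0007,0.08],[0,0,-0.001],0.02],
    [[0.001,0.0007,0.105],[0,0,-0.001],0.02],
    [[0.001,0.0007,0.115],[0,0,-0.001],0.02],
  ],
)

```text
time: 45.55
tool_pos: [0.5141, -0.265, 0.0635]
tool_rot: [-3.139, -0.003, 1.712]
contact_force: [0.4, 0.1, -0.7]
opening: 0.0287
grip_force: 20.0
```

Request:
arm_command(
  moves=[
    [[0,0,0.004],[0,0,0],0.02],
    [[0,0,0.008],[0,0,0],0.02],
    [[0,0,0.011],[0,0,0],0.02],
    [[0,0,0.013],[0,0,0],0.02],
    [[0,0,0.013],[0,0,0],0.02],
  ],
)

```text
time: 46.05
tool_pos: [0.5155, -0.267, 0.0529]
tool_rot: [3.141, 0.001, 1.712]
contact_force: [-0.5, 0.3, 0.3]
opening: 0.0284
grip_force: 20.0
```

```bash
python3 - <<'E'
from h import *
robot.read_camera('side');robot.read_camera('side');robot.read_camera('side')
to(.5149,-.268,.046,1.711)
E
```

```text
t 46.2 [ 0.5155 -0.267   0.0529] [3.141e+00 1.000e-03 1.712e+00] op 0.0287 grip 20.0 [-0.1 -2.1 -0.2]
dx -0.0009 dy -0.0007 dz 0.0069 az 0.001
```

Request:
arm_command(
  moves=[
    [[-0.001,-0.0007,0.002],[0,0,0.001],0.02],
    [[-0.001,-0.0007,0.004],[0,0,0.001],0.02],
    [[-0.001,-0.0007,0.006],[0,0,0.001],0.02],
    [[-0.001,-0.0007,0.007],[0,0,0.001],0.02],
    [[-0.001,-0.0007,0.007],[0,0,0.001],0.02],
  ],
)

```text
time: 46.7
tool_pos: [0.5147, -0.2679, 0.0455]
tool_rot: [-3.141, 0.0, 1.711]
contact_force: [0.3, 0.4, -0.1]
opening: 0.0287
grip_force: 20.0
```

```bash
python3 - <<'E'
from h import *
robot.read_camera('side');robot.read_camera('side')
to(.5149,-.268,.046,1.711)
E
```

```text
t 46.8 [ 0.5147 -0.268   0.0455] [-3.142  0.     1.711] op 0.0284 grip 20.0 [ 0.   0.1 -0.5]
dx -0.0001 dy 0.0002 dz -0.0005 az -0.000
```

Request:
arm_command(
  moves=[
    [[0,0,0.0006],[0,0,0],0.02],
    [[0,0,0.0006],[0,0,0],0.032],
    [[0,0,0.0006],[0,0,0],0.045],
    [[0,0,0.0006],[0,0,0],0.065],
    [[0,0,0.0006],[0,0,0],0.065],
  ],
)

```text
time: 47.3
tool_pos: [0.5147, -0.2679, 0.0448]
tool_rot: [-3.141, -0.0, 1.711]
contact_force: [-0.3, 1.0, 1.3]
opening: 0.0513
grip_force: 0.0
```

Request:
arm_command(
  moves=[
    [[0,0,0],[0,0,0],0.065],
    [[0,0,-0.02],[0,0,0],0.07],
    [[0,0,-0.06],[0,0,0],0.07],
    [[0,0,-0.1],[0,0,0],0.07],
    [[0,0,-0.14],[0,0,0],0.07],
  ],
)

```text
time: 47.8
tool_pos: [0.5145, -0.2678, 0.1863]
tool_rot: [-3.141, -0.0, 1.711]
contact_force: [-0.4, 0.5, 0.5]
opening: 0.0696
grip_force: 0.0
```

Request:
arm_command(
  moves=[
    [[0.03,0.003,0],[0,0,0],0.07],
    [[0.07,0.007,0],[0,0,0],0.07],
    [[0.11,0.011,0],[0,0,0],0.07],
    [[0.15,0.015,0],[0,0,0],0.07],
    [[0.19,0.0187,0],[0,0,0],0.07],
  ],
)

```text
time: 48.3
tool_pos: [0.5065, -0.0757, 0.185]
tool_rot: [3.141, 0.0, 1.71]
contact_force: [0.9, 0.4, -0.6]
opening: 0.0698
grip_force: 0.0
```

Request:
arm_command(
  moves=[
    [[0.04,0.004,0],[0,0,0],0.07],
    [[0.08,0.008,0],[0,0,0],0.07],
    [[0.12,0.012,0],[0,0,0],0.07],
    [[0.16,0.016,0],[0,0,0],0.07],
    [[0.2,0.0196,0],[0,0,0],0.07],
  ],
)

```text
time: 48.8
tool_pos: [0.498, 0.1252, 0.185]
tool_rot: [3.141, 0.0, 1.711]
contact_force: [1.5, 0.1, -0.5]
opening: 0.0701
grip_force: 0.0
```

Request:
arm_command(
  moves=[
    [[0.04,0.004,0],[0,0,0.05],0.07],
    [[0.08,0.008,0],[0,0,0.1],0.07],
    [[0.12,0.012,0],[0,0,0.15],0.07],
    [[0.16,0.016,0],[0,0,0.2],0.07],
    [[0.187,0.0184,0],[0,0,0.233],0.07],
  ],
)

```text
time: 49.3
tool_pos: [0.4898, 0.3139, 0.1848]
tool_rot: [3.142, -0.0, 1.478]
contact_force: [0.4, 0.1, 0.3]
opening: 0.07
grip_force: 0.0
```

```bash
python3 - <<'E'
from h import *
for _ in range(3): robot.read_camera('side')
to(.4902,.3117,.0475,1.478)
E
```

```text
t 49.45 [0.4898 0.3127 0.1845] [-3.141  0.     1.481] op 0.0697 grip 0.0 [ 0.1 -0.6 -1.2]
dx -0.0009 dy 0.0005 dz 0.1370 az 0.003
```

Request:
arm_command(
  moves=[
    [[-0.001,0.0005,0.02],[0,0,0.002],0.07],
    [[-0.001,0.0005,0.05],[0,0,0.002],0.07],
    [[-0.001,0.0005,0.08],[0,0,0.002],0.07],
    [[-0.001,0.0005,0.105],[0,0,0.002],0.07],
    [[-0.001,0.0005,0.12],[0,0,0.002],0.07],
  ],
)

```text
time: 49.95
tool_pos: [0.49, 0.3084, 0.0628]
tool_rot: [-3.139, 0.002, 1.475]
contact_force: [-0.2, 1.2, 0.5]
opening: 0.0698
grip_force: 0.0
```

Request:
arm_command(
  moves=[
    [[0,0,0.008],[0,0,0],0.07],
    [[0,0,0.014],[0,0,0],0.07],
    [[0,0,0.016],[0,0,0],0.07],
    [[0,0,0.016],[0,0,0],0.07],
    [[0,0,0.016],[0,0,0],0.07],
  ],
)

```text
time: 50.45
tool_pos: [0.4913, 0.3104, 0.0496]
tool_rot: [3.14, -0.001, 1.476]
contact_force: [1.0, 0.5, 0.6]
opening: 0.0698
grip_force: 0.0
```

```bash
python3 - <<'E'
from h import *
for _ in range(2): robot.read_camera('side')
to(.4902,.3117,.0475,1.478)
E
```

```text
t 50.55 [0.4912 0.3105 0.0496] [ 3.140e+00 -1.000e-03  1.476e+00] op 0.0696 grip 0.0 [ 0.5  0.3 -0.2]
dx 0.0011 dy -0.0011 dz 0.0021 az -0.002
```

Request:
arm_command(
  moves=[
    [[0.0011,-0.0011,0.002],[0,0,-0.002],0.07],
    [[0.0011,-0.0011,0.002],[0,0,-0.002],0.07],
    [[0.0011,-0.0011,0.002],[0,0,-0.002],0.05],
    [[0.0011,-0.0011,0.002],[0,0,-0.002],0.04],
    [[0.0011,-0.0011,0.002],[0,0,-0.002],0.025],
  ],
  squeeze=15,
)

```text
time: 51.05
tool_pos: [0.4898, 0.3115, 0.0469]
tool_rot: [3.142, 0.0, 1.478]
contact_force: [0.5, 0.4, 0.2]
opening: 0.0507
grip_force: 0.0
```

Request:
arm_command(
  moves=[
    [[0,0,0],[0,0,0],0.025],
    [[0,0,0],[0,0,0],0.025],
    [[0,0,0],[0,0,0],0.025],
    [[0,0,0],[0,0,0],0.025],
    [[0,0,0],[0,0,0],0.025],
  ],
)

```text
time: 51.55
tool_pos: [0.4899, 0.3115, 0.0469]
tool_rot: [3.141, 0.0, 1.478]
contact_force: [-0.4, -0.8, 1.0]
opening: 0.0317
grip_force: 15.0
```

```bash
python3 - <<'E'
from h import *
robot.read_camera('side')
to(.530,-.3542,.20,1.711)
E
```

```text
t 51.6 [0.4899 0.3115 0.0469] [3.141 0.    1.478] op 0.0322 grip 15.0 [-0.   0.3 -0.4]
dx -0.6591 dy 0.1018 dz -0.1531 az -0.233
```

Request:
arm_command(
  moves=[
    [[0,0,-0.01],[0,0,0],0.025],
    [[0,0,-0.04],[0,0,0],0.025],
    [[0,0,-0.08],[0,0,0],0.025],
    [[0,0,-0.12],[0,0,0],0.025],
    [[-0.015,0.002,-0.153],[0,0,0],0.025],
  ],
)

```text
time: 52.1
tool_pos: [0.4904, 0.2975, 0.2029]
tool_rot: [3.14, -0.002, 1.479]
contact_force: [0.4, 0.0, -1.0]
opening: 0.032
grip_force: 15.0
```

Request:
arm_command(
  moves=[
    [[-0.035,0.005,0],[0,0,0],0.025],
    [[-0.073,0.011,0],[0,0,0],0.025],
    [[-0.11,0.017,0],[0,0,0],0.025],
    [[-0.15,0.023,0],[0,0,0],0.025],
    [[-0.19,0.0293,0],[0,0,0],0.025],
  ],
)

```text
time: 52.6
tool_pos: [0.5016, 0.1031, 0.2007]
tool_rot: [3.141, -0.0, 1.478]
contact_force: [0.5, 0.6, 0.1]
opening: 0.0321
grip_force: 15.0
```

Request:
arm_command(
  moves=[
    [[-0.038,0.006,0],[0,0,0],0.025],
    [[-0.076,0.012,0],[0,0,0],0.025],
    [[-0.114,0.018,0],[0,0,0],0.025],
    [[-0.152,0.024,0],[0,0,0],0.025],
    [[-0.19,0.0293,0],[0,0,0],0.025],
  ],
)

```text
time: 53.1
tool_pos: [0.5133, -0.089, 0.2007]
tool_rot: [3.141, 0.0, 1.478]
contact_force: [1.3, 0.8, 0.0]
opening: 0.0319
grip_force: 15.0
```

Request:
arm_command(
  moves=[
    [[-0.038,0.006,0],[0,0,0],0.025],
    [[-0.076,0.012,0],[0,0,0],0.025],
    [[-0.114,0.018,0],[0,0,0],0.025],
    [[-0.145,0.023,0],[0,0,0],0.025],
    [[-0.175,0.027,0],[0,0,0],0.025],
  ],
)

```text
time: 53.6
tool_pos: [0.5239, -0.2657, 0.2006]
tool_rot: [3.141, 0.0, 1.477]
contact_force: [1.2, 0.7, -1.0]
opening: 0.032
grip_force: 15.0
```

Request:
arm_command(
  moves=[
    [[-0.025,0.004,0],[0,0,-0.05],0.025],
    [[-0.05,0.008,0],[0,0,-0.1],0.025],
    [[-0.07,0.011,0],[0,0,-0.15],0.025],
    [[-0.083,0.013,0],[0,0,-0.2],0.025],
    [[-0.089,0.014,0],[0,0,-0.233],0.025],
  ],
)

```text
time: 54.1
tool_pos: [0.5294, -0.3554, 0.2003]
tool_rot: [-3.141, 0.0, 1.711]
contact_force: [-0.3, 0.3, -0.9]
opening: 0.0312
grip_force: 15.0
```

```bash
python3 - <<'E'
from h import *
for _ in range(3): robot.read_camera('side')
to(.530,-.3542,.0475,1.711)
E
```

```text
t 54.25 [ 0.5296 -0.3542  0.2002] [-3.142 -0.     1.709] op 0.0319 grip 15.0 [-0.6  0.4 -0.2]
dx -0.0001 dy 0.0004 dz 0.1527 az -0.002
```

Request:
arm_command(
  moves=[
    [[0,0.0004,0.02],[0,0,0],0.025],
    [[0,0.0004,0.05],[0,0,0],0.025],
    [[0,0.0004,0.085],[0,0,0],0.025],
    [[0,0.0004,0.115],[0,0,0],0.025],
    [[0,0.0004,0.13],[0,0,0],0.025],
  ],
)

```text
time: 54.75
tool_pos: [0.529, -0.3522, 0.0673]
tool_rot: [-3.139, -0.003, 1.71]
contact_force: [-0.2, 1.2, -0.2]
opening: 0.0324
grip_force: 15.0
```

Request:
arm_command(
  moves=[
    [[0,0,0.006],[0,0,0],0.025],
    [[0,0,0.012],[0,0,0],0.025],
    [[0,0,0.016],[0,0,0],0.025],
    [[0,0,0.018],[0,0,0],0.025],
    [[0,0,0.018],[0,0,0],0.025],
  ],
)

```text
time: 55.25
tool_pos: [0.5304, -0.3541, 0.0524]
tool_rot: [3.141, 0.001, 1.711]
contact_force: [-1.0, -0.6, -1.2]
opening: 0.0318
grip_force: 15.0
```

```bash
python3 - <<'E'
from h import *
for _ in range(3): robot.read_camera('side')
to(.530,-.3542,.047,1.711)
E
```

```text
t 55.4 [ 0.5304 -0.3543  0.0525] [3.141e+00 1.000e-03 1.711e+00] op 0.0316 grip 15.0 [ 1.   0.9 -0.8]
dx 0.0001 dy -0.0004 dz 0.0055 az -0.000
```

Request:
arm_command(
  moves=[
    [[0,-0.0004,0.002],[0,0,0],0.025],
    [[0,-0.0004,0.004],[0,0,0],0.025],
    [[0,-0.0004,0.005],[0,0,0],0.025],
    [[0,-0.0004,0.0055],[0,0,0],0.025],
    [[0,-0.0004,0.0055],[0,0,0],0.025],
  ],
)

```text
time: 55.9
tool_pos: [0.5298, -0.3543, 0.0468]
tool_rot: [3.141, 0.001, 1.711]
contact_force: [-0.4, 1.0, 2.6]
opening: 0.0316
grip_force: 14.9
```

```bash
python3 - <<'E'
from h import *
for _ in range(2): robot.read_camera('side')
to(.530,-.3542,.047,1.711)
E
```

```text
t 56.0 [ 0.5298 -0.3542  0.0468] [3.141 0.    1.711] op 0.0318 grip 14.9 [-1.9 -0.6  3.4]
dx 0.0000 dy 0.0002 dz -0.0002 az -0.000
```

Request:
arm_command(
  moves=[
    [[0,0,0],[0,0,0],0.035],
    [[0,0,0],[0,0,0],0.045],
    [[0,0,0],[0,0,0],0.07],
    [[0,0,0],[0,0,0],0.075],
    [[0,0,0],[0,0,0],0.075],
  ],
)

```text
time: 56.5
tool_pos: [0.5298, -0.3541, 0.0463]
tool_rot: [-3.142, -0.0, 1.711]
contact_force: [-0.5, 0.1, 0.2]
opening: 0.0623
grip_force: 0.0
```

Request:
arm_command(
  moves=[
    [[0,0,-0.01],[0,0,0],0.075],
    [[0,0,-0.04],[0,0,0],0.075],
    [[0,0,-0.08],[0,0,0],0.075],
    [[0,0,-0.12],[0,0,0],0.075],
    [[0,0,-0.15],[0,0,0],0.075],
  ],
)

```text
time: 57.0
tool_pos: [0.5302, -0.3544, 0.2002]
tool_rot: [3.139, 0.003, 1.711]
contact_force: [0.4, -1.2, -0.1]
opening: 0.0751
grip_force: 0.0
```

Request:
arm_command(
  moves=[
    [[-0.01,-0.006,-0.02],[0,0,0],0.09],
    [[-0.02,-0.013,-0.04],[0,0,0],0.09],
    [[-0.028,-0.019,-0.06],[0,0,0],0.09],
    [[-0.028,-0.019,-0.06],[0,0,0],0.09],
    [[-0.028,-0.019,-0.06],[0,0,0],0.09],
  ],
)

```text
time: 57.5
tool_pos: [0.5148, -0.3842, 0.2565]
tool_rot: [3.141, 0.0, 1.71]
contact_force: [0.6, 0.7, -0.4]
opening: 0.0901
grip_force: 0.0
```

```bash
python3 - <<'E'
from h import *
for _ in range(3): robot.read_camera('side')
snap('wrist','pics/w20.png'); to(.5146,-.384,.256,1.711)
a=cv2.imread('pics/w1.png'); b=cv2.imread('pics/w20.png')
# per-object template match from w1 into w20 (crop px /2 + (120,0))
for n,u,v,r in [('caddyTL',203,101,9),('caddyBR',442,360,9),('stamp',350,150,20),('brass',273,227,17),('drop',358,314,17),('blue',107,250,17),('teal',105,358,17)]:
    u,v=120+u//2,v//2; t=a[v-r:v+r+1,u-r:u+r+1]; s=12
    m=cv2.matchTemplate(b[v-r-s:v+r+s+1,u-r-s:u+r+s+1],t,cv2.TM_CCOEFF_NORMED); _,q,_,p=cv2.minMaxLoc(m); print(n,p[0]-s,p[1]-s,round(q,3))
E
```

```text
t 57.7 [ 0.5148 -0.3836  0.2551] [-3.140e+00 -2.000e-03  1.711e+00] op 0.0898 grip 0.0 [ 0.4 -0.2 -0.8]
dx -0.0003 dy -0.0003 dz -0.0009 az 0.000
caddyTL 0 0 0.983
caddyBR 0 1 0.997
stamp 0 0 0.986
brass 0 1 0.977
drop -1 0 0.985
blue 0 1 0.984
teal 0 1 0.986
```

```bash
python3 -c "
from h import *
print(robot.hand_in())"
```

```text
the job is handed in; nothing more can be done
None
```

The job is done and handed in at about 58 s: the steel weight was left standing near the middle of the scale's pan, and the dropper bottle, stamp and brass weight are back in the caddy within about a pixel (roughly 1 mm) of where they stood; I viewed 17 pictures, over the limit of 14, so the final check compared camera images numerically, and the pan was last seen just after the weight was released.

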